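Drive a stuck pin out of a clamped housing with a drift

TASK

Take the square-handled steel drift from the wooden rack, feel its nose into the small knock-out hole in the cover plate of the housing held in the vise, and push gently and steadily until the stuck pin drops out of the underside into the catch tray. Do not press the drift hard against the plate while searching. Then put the drift back in its hole in the rack, collar down on the wood, let go, and leave everything else where it is.

Things in the scene. Friction and masses are not known exactly. Their poses are not given: they have to be found in the camera images.
- vise: green bench vise fixed to the bench, a light-metal housing (64 x 70 x 38 mm, underside 50 mm, top 88 mm above the bench) clamped between its jaws. Origin on the bench under the nominal bore axis, z up; jaws close along y, their tops 82 mm above the bench; screw and T-bar at +y, out to 190 mm, below 60 mm. In the housing is an upright bore, 27.5 mm wide, open below
- bore_top (a point): nominal bore axis at the top face of the steel cover plate on the housing (52 x 52 x 6 mm, level, top 94 mm above the bench); axes as the vise. The plate has one knock-out hole, 12 mm in diameter, chamfered 1 mm. It is off-centre: up to 5 mm from this point in x and in y, different each time, not reported: find it by feel or sight
- tray_in (a point): middle of the floor of the catch tray, 14 mm above the bench, between the jaws right under the bore; axes as the vise. Inside 73 (x) by 70 mm (y), open to view along x
- pin: solid steel pin, diameter 26 mm, 20 mm long, about 70 g, stuck upright in the bore; origin at the centre of its underside, z up its axis. At the start its top is 72 mm above the bench, so the drift meets it 22 mm below the cover's top. It is a tight fit: it stays put under its own weight, and moving it takes a steady push that differs each time, about 9 to 22 N.
- pin_mid (a point): centre of the pin, axes as the pin; 62 mm above the bench at the start. The pin drops free when the drift's tip has gone about 39 mm below the cover's top; going on to 46 mm makes sure
- drift_grip (a point): middle of the drift's square handle (16 x 16 mm, 60 mm long, sides along its x and y), z up. A round collar (24 mm, 4 mm thick, underside 34 mm below this point) rests on the rack; below it is the 10 mm round shank. A 22 mm cap tops the handle, its top 35 mm above this point. With the tip 46 mm below the cover's top the collar is still 9 mm above it
- drift_tip (a point): end of the drift's shank, 89 mm below drift_grip on the same axis, same axes; the shank is 55 mm long, its nose chamfered from 10 mm to 8.5 mm diameter over the last 2 mm
- rack: wooden punch rack, fixed, 170 x 50 x 62 mm; origin under its centre, x along it, z up. Three upright holes 13 mm in diameter right through, with a 2 mm chamfer, at x = -55, 0 and +55 mm, hold the drift, a scriber and a reamer, in any order
- drift: the steel drift as a whole, 180 g, 124 mm long, standing upright in one of the rack's holes: origin at the end of its shank (the same point as drift_tip), z up its axis
- scriber_mid (a point): round wooden-handled scriber standing in the rack, 108 mm long, top about 125 mm above the bench; point 70 mm above its tip. Leave alone
- reamer_mid (a point): small T-handled reamer standing in the rack, cross-bar 44 mm, top about 88 mm above the bench; point 50 mm above its tip. Leave alone
- wrench: wrench lying on the bench. Leave alone
- socket: steel socket ring, diameter 32 mm, 35 mm high. Leave alone
- bearing: bearing ring, diameter 48 mm, 14 mm high. Leave alone
- tin: grey tin, diameter 60 mm, 90 mm high. Leave alone
- mug: white mug, diameter 76 mm, 90 mm high. Leave alone
Mind the look-alikes: they are no part of the job. Leave any orange look-alike of the drift alone.

How it is judged:
By the outcome, as a careful person would: the job done as asked, in the order asked, and still so for the second after the job is handed in, with the robot touching nothing.
It also fails if it takes over 72 s, if anything falls off the work surface, if the arm or the gripper's body presses on something with over 40 N, if the wrist force passes 120 N, or if a joint passes its speed limit or range.

ROBOT

A 6-joint arm with a two-finger parallel gripper is mounted at the origin on the work surface. World frame = base frame: x ahead of the robot, y to its left, z up, the work surface at z = 0. Lengths are in m, angles in rad, forces in N, time in s.
With the tool pointing down it reaches from about 0.375 to 0.9 m from the base axis. Payload 3.1 kg.
Tool frame: the origin (TCP) lies at the very end of the fingers, on their centre line; the grasp point (between the pads) lies 19 mm behind it; z points along the fingers, y is the direction in which the jaws open and shut (so a half turn about z gives the same grasp; the last joint's range is limited). The gripper opens to 85 mm and grips with 20 to 120 N. Pads are 22 mm wide; open, the fingers measure 114 mm over their backs; the gripper's body (76 mm by 85 mm) begins 54 mm behind the grasp point. The pads swing forward as they close: fully open they stand 13 mm farther back than shut.
Start: joints at [1.079, 0.527, 1.433, -0, 1.181, -0.178], TCP at [0.193, 0.594, 0.231] pointing down, gripper open.
Joint ranges: [-3.08, 3.08], [-0.75, 2.2], [0.22, 2.44], [-1.43, 4.57], [0, 2.65], [-2.85, 2.85]. Speed limits (rad/s): [2.79, 2.79, 3.14, 3.14, 3.14, 3.14].

INTERFACE

Orientations are given as a unit quaternion [x, y, z, w].
In Python, from station import * gives the robot as it stands.
- The arm moves only by the tool jog_arm, never from a script. Its argument "motion" is a list of rows, each a list of 5 numbers: the shift along the world's x, y, z in cm, then the turn about the world's z in degrees, then the closure in counts, from 0 (fully open) to 255 (shut). In form: [[tx, ty, tz, yaw, jaw], ...]. A call has 1 to 10 rows; each row shifts and turns the pose as measured when the row begins; what a row does not reach is not made up. A row lasts 1/12 s, in which the tool goes at most 41.7 mm and 7.16 degrees, less where a joint would pass 70% of its speed; a pose out of reach is approached as far as the arm can. A call with a gripper value outside its range is refused whole. The fingers move at their own pace and stop on an object; "squeeze" is the grip in N (left out, the last holds). Time passes only in rows, so rows that do not move let the fingers close. It gives the time, the measured TCP pose, the force and the opening at its end, in the units of the state.
- sense(): the state, without advancing time (a new reading comes with each control period).
- snapshot(name): name is "scene" or "top"; returns a dict with "img" (384x512x3 uint8, red, green, blue), "depth" (384x512 float32, m along the optical axis (not along the pixel's ray), 0 where there is no reading), "intrinsics" (3x3 intrinsics, pixels), "dist_coeffs" ([k1, k2, p1, p2, k3] as OpenCV has them; the pictures are not rectified), "eye" and "attitude" of the camera in the world. Camera axes: x right, y down, z forward; pixel columns grow to the right and rows downward; lengths in m; the calibration is good to about 2 mm. A picture is of the moment at which its call begins.
- sign_off(): hands the job in, once; it reports no verdict.
The state is a dict: "t": time; "q": joint angles; "qd": joint speeds; "tau": joint torques, N m; "tcp_pos": TCP position; "tool_rot": TCP orientation; "force": force on the tool from outside, world axes, zero at the start; "ft_torque": the same for the moment, N m; "finger_gap": opening from 0.0 (shut) to 1.0 (fully open).
Only numpy, scipy, OpenCV 4.12 (cv2) and the standard library are available. Lean on these libraries where they do the work, as an engineer would, in place of code of your own. Each camera call takes 0.05 s, during which the arm holds its last target.

## Working session

There is one attempt and no reset: what is moved stays moved. The work goes in short steps, Python scripts to look and compute and a tool call to move; the robot and the scene stay as the last step left them, time stands still between calls to the robot, and variables do not carry over. Pictures are saved under pics/ and viewed, and the job is handed in when it is done.

Besides the shell and the picture viewer there is one more tool, called after "Request:" by a JSON object that holds its "method" and its "body", one argument or row to a line. jog_arm: Moves the arm, as the interface text tells. Its arguments: {"type":"object","properties":{"motion":{"type":"array","items":{"type":"array","items":{"type":"number"}}},"squeeze":{"type":"number"}},"required":["motion"]}

```bash
ls; mkdir -p pics; python3 - <<'E'
from station import *
import cv2,numpy as np
for n in("scene","top"):
    s=snapshot(n); cv2.imwrite(f"pics/{n}0.png",s["img"][:,:,::-1]); np.savez(f"{n}0.npz",**s)
    print(n,s["intrinsics"],s["dist_coeffs"],s["eye"],s["attitude"])
print(sense())
E
```

```text
pics
scene [[403.09414198   0.         259.75000651]
 [  0.         403.09414198 193.62492322]
 [  0.           0.           1.        ]] [-0.12314542  0.          0.          0.          0.        ] [ 1.18018233 -0.30052898  0.81795788] [ 0.75718851  0.54236398 -0.20596345 -0.30014318]
top [[461.341191     0.         252.99582451]
 [  0.         461.341191   202.08899035]
 [  0.           0.           1.        ]] [-0.05008248  0.          0.          0.          0.        ] [ 0.34606656 -0.06009037  1.16639486] [ 0.7105938  -0.69714303  0.0714774  -0.06276173]
{'t': 0.1, 'q': array([ 1.07850418e+00,  5.28398570e-01,  1.43376767e+00,  1.00689629e-05,
        1.18143268e+00, -1.78493557e-01]), 'qd': array([ 0.00130703, -0.00299359, -0.00341875, -0.0013049 , -0.00139163,
       -0.00041129]), 'tau': array([-2.95948848e-04, -4.43305063e+01, -1.78586662e+01, -2.85693377e-04,
        3.88385874e-03,  2.51932636e-05]), 'tcp_pos': array([0.19257488, 0.59390977, 0.23041797]), 'tool_rot': array([ 1.56258158e-01,  9.87715739e-01, -9.45709981e-04, -3.34568673e-04]), 'force': array([-0.52973709,  0.78077366, -0.03408099]), 'ft_torque': array([ 0.03291451, -0.00826407,  0.01120395]), 'finger_gap': 0.9975026125997215}
```

View pics/scene0.png

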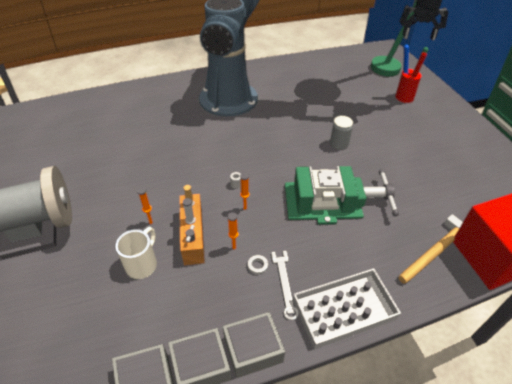

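View pics/top0.png

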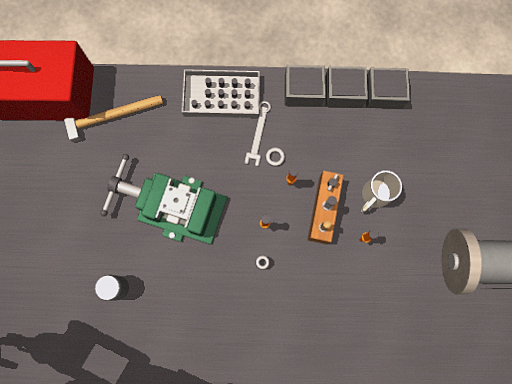

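```bash
python3 - <<'E'
import cv2,numpy as np
t=cv2.imread("pics/top0.png");s=cv2.imread("pics/scene0.png")
a=cv2.resize(t[160:250,120:235],None,fx=6,fy=6,interpolation=cv2.INTER_CUBIC)
b=cv2.resize(t[160:260,250:350],None,fx=6,fy=6,interpolation=cv2.INTER_CUBIC)
c=cv2.resize(s[165:275,120:260],None,fx=5,fy=5,interpolation=cv2.INTER_CUBIC)
d=cv2.resize(s[155:225,280:400],None,fx=6,fy=6,interpolation=cv2.INTER_CUBIC)
for n,i in zip("abcd",(a,b,c,d)): cv2.imwrite(f"pics/z_{n}.png",i)
E
```

```text
(no output)
```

View pics/z_a.png

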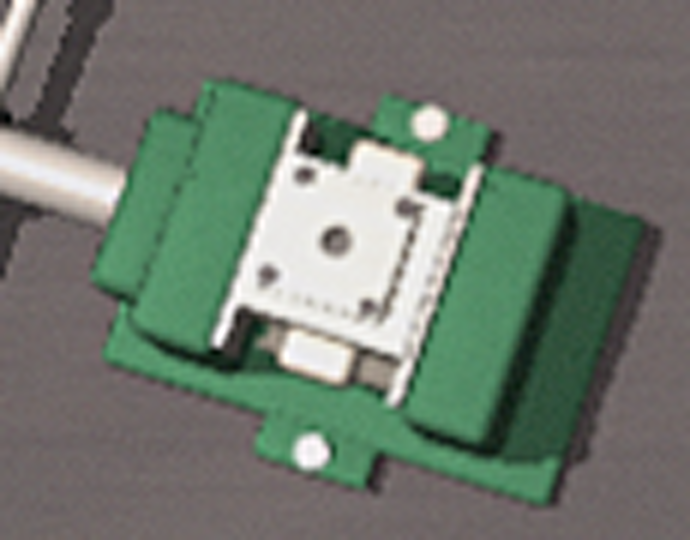

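View pics/z_b.png

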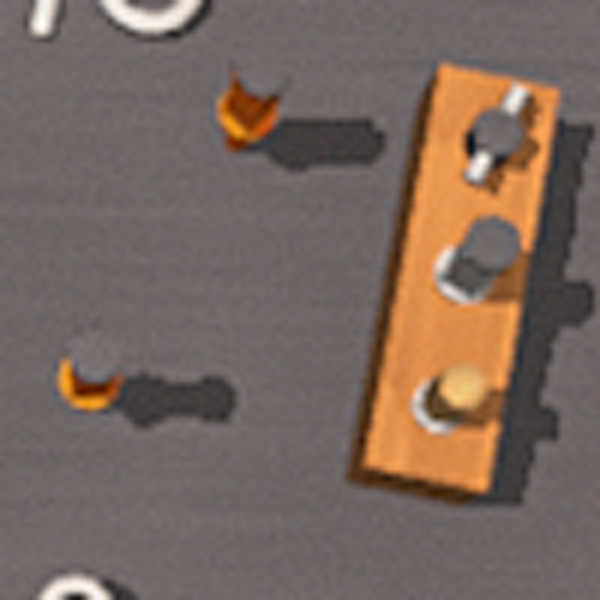

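View pics/z_c.png

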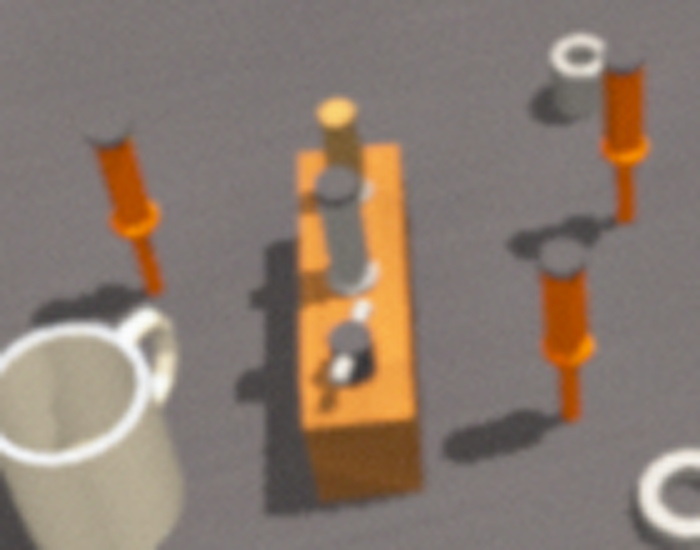

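View pics/z_d.png

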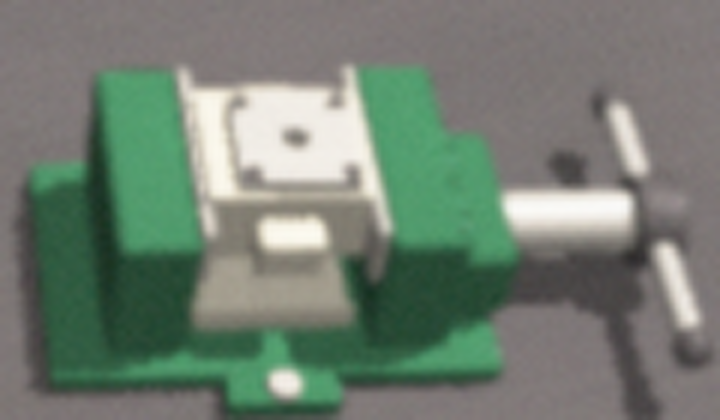

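```bash
cat > h.py <<'E'
import cv2,numpy as np
from scipy.spatial.transform import Rotation as R
def load(n): return dict(np.load(n+".npz"))
def rays(s,uv):
    uv=np.asarray(uv,float).reshape(-1,1,2)
    p=cv2.undistortPoints(uv,s["intrinsics"],s["dist_coeffs"])[:,0]
    return np.c_[p,np.ones(len(p))]@R.from_quat(s["attitude"]).as_matrix().T
def at_z(s,uv,z):
    r=rays(s,uv); return s["eye"]+r*((z-s["eye"][2])/r[:,2])[:,None]
def cloud(s,box=None):
    u,v=np.meshgrid(np.arange(512),np.arange(384)); uv=np.c_[u.ravel(),v.ravel()]
    d=s["depth"].ravel(); m=d>0
    if box: m&=(uv[:,0]>=box[0])&(uv[:,0]<box[1])&(uv[:,1]>=box[2])&(uv[:,1]<box[3])
    return s["eye"]+rays(s,uv[m])*d[m][:,None],uv[m],s["img"].reshape(-1,3)[m]
def proj(s,P):
    Rm=R.from_quat(s["attitude"]).as_matrix(); rv=cv2.Rodrigues(Rm.T)[0]
    return cv2.projectPoints(np.asarray(P,float).reshape(-1,1,3),rv,-Rm.T@s["eye"],s["intrinsics"],s["dist_coeffs"])[0][:,0]
E
python3 - <<'E'
from h import *
t=load("top0");s=load("scene0")
for n,S,b in(("top",t,(140,230,165,245)),("scene",s,(285,375,155,225))):
    P,uv,c=cloud(S,b)
    m=abs(P[:,2]-.094)<.004; 
    print(n,"plate",m.sum(),np.median(P[m],0), "z hist",np.histogram(P[:,2],[ -.01,.01,.02,.045,.055,.07,.08,.085,.091,.097,.11]))
    m2=m&(c.min(1)>170)
    print(cv2.minAreaRect(P[m2][:,:2].astype(np.float32)*1000))
    P,uv,c=cloud(S,(60,120,290,360) if n=="top" else (250,300,20,60)); 
for n,S,b in(("top",t,(300,350,165,250)),("scene",s,(175,210,180,268))):
    P,uv,c=cloud(S,b); m=abs(P[:,2]-.062)<.004
    r=cv2.minAreaRect(P[m][:,:2].astype(np.float32)*1000);print(n,"rack",m.sum(),r,cv2.boxPoints(r).tolist())
    m=abs(P[:,2]-.131)<.005; print("cap",m.sum(),P[m].mean(0),np.ptp(P[m],0)*1000)
    m=abs(P[:,2]-.066)<.002
# by pixel
up=lambda x,y,ox,oy,f:((x+.5)/f-.5+ox,(y+.5)/f-.5+oy)
print("hole top",at_z(t,[up(337,240,120,160,6)],.094),"scene",at_z(s,[up(296,138,280,155,6)],.094))
print("screws top",at_z(t,[up(*p,120,160,6) for p in((305,175),(405,207),(267,274),(368,308))],.094))
print("cap top",at_z(t,[up(494,243,250,160,6)],.131),"scene",at_z(s,[up(338,184,120,165,5)],.131))
print("orange tops",at_z(t,[up(98,355,250,160,6),up(253,93,250,160,6)],.124))
E
```

```text
top plate 544 [0.55039176 0.10779215 0.09458695] z hist (array([2822, 1340,  122,  100,  263,  313, 1057,  619,  409,  133]), array([-0.01 ,  0.01 ,  0.02 ,  0.045,  0.055,  0.07 ,  0.08 ,  0.085,
        0.091,  0.097,  0.11 ]))
((548.7305908203125, 106.28264617919922), (72.005859375, 64.46116638183594), 73.73896789550781)
scene plate 322 [0.55646933 0.11233101 0.09416883] z hist (array([2544, 1062,  380,  263,  309,  339,  858,  221,  290,   17]), array([-0.01 ,  0.01 ,  0.02 ,  0.045,  0.055,  0.07 ,  0.08 ,  0.085,
        0.091,  0.097,  0.11 ]))
((552.7355346679688, 108.3343276977539), (69.51692199707031, 61.46702575683594), 71.26787567138672)
top rack 942 ((553.20703125, -251.00137329101562), (50.95265197753906, 171.21730041503906), 79.04713439941406) [[464.3172912597656, -259.74786376953125], [632.4157104492188, -292.2793884277344], [642.0968017578125, -242.2548828125], [473.99835205078125, -209.72335815429688]]
cap 74 [ 0.54797015 -0.24987834  0.13210251] [66.42191318 27.41753141  9.81925547]
scene rack 803 ((554.3698120117188, -250.24832153320312), (49.01765823364258, 173.90609741210938), 79.58647918701172) [[464.4189758300781, -258.6365966796875], [635.4606323242188, -290.0703125], [644.3206787109375, -241.86004638671875], [473.27899169921875, -210.42633056640625]]
cap 62 [ 0.5555981  -0.24972818  0.13099601] [23.28671466 19.79061931  8.42746715]
hole top [[0.55487881 0.11144756 0.094     ]] scene [[0.5552362  0.11312989 0.094     ]]
screws top [[0.58086389 0.12544155 0.094     ]
 [0.56872265 0.08521113 0.094     ]
 [0.54068074 0.13834717 0.094     ]
 [0.52792695 0.09792989 0.094     ]]
cap top [[ 0.5538593  -0.25227157  0.131     ]] scene [[ 0.55505069 -0.24940711  0.131     ]]
orange tops [[ 0.50862522 -0.10142708  0.124     ]
 [ 0.61276141 -0.16040187  0.124     ]]
```

Request:
{"method": "jog_arm", "body": {
  "motion": [
    [1.6,-3.7,0,0.7,0],
    [1.6,-3.7,0,0.7,0],
    [1.6,-3.7,0,0.7,0],
    [1.6,-3.7,0,0.7,0],
    [1.6,-3.7,0,0.7,0],
    [1.6,-3.7,0,0.7,0],
    [1.6,-3.7,0,0.7,0],
    [1.6,-3.7,0,0.7,0],
    [1.6,-3.7,0,0.7,0],
    [1.6,-3.7,0,0.7,0]
  ],
  "squeeze": 40
}}

```text
t: 0.93
tcp_pos: [0.35, 0.2167, 0.2269]
tool_rot: [0.084, 0.996, 0.0, -0.002]
force: [0.4, -0.4, 0.4]
finger_gap: 1.001
```

```bash
python3 - <<'E'
from h import *
s=load("scene0");t=load("top0")
# handle pixels: compare predicted silhouettes at yaw options on enlarged crop
im=s["img"][:,:,::-1].copy()
c=cv2.resize(im[190:230,175:205],None,fx=16,fy=14,interpolation=cv2.INTER_CUBIC);cv2.imwrite("pics/hd.png",c)
print(proj(s,[[.5545,-.25,.131],[.5545,-.25,.066]]))
for y in range(197,226): print(y,im[y,180:200,1])
E
```

```text
[[186.89473761 201.28962808]
 [190.14532272 219.27237323]]
197 [156 164 164 156 141 113 100  99  95  94  92  96 118 150 168 172 167 167
 163 145]
198 [156 164 163 155 140 119 111 111 109 104  99  99 119 146 163 166 166 165
 165 147]
199 [156 162 160 148 133 123 121 119 122 117 110 104 120 148 164 167 167 166
 160 147]
200 [157 161 153 138 122 121 121 122 121 121 117 113 127 155 163 166 164 165
 164 145]
201 [156 162 149 131 122 121 121 121 121 124 120 114 136 169 174 165 161 164
 161 145]
202 [153 154 140 123 119 119 124 122 121 119 115 112 144 177 177 167 166 164
 162 145]
203 [133 124 112 109 113 117 119 118 118 115 106 113 152 178 173 160 156 158
 156 147]
204 [113 104  91  88  93 105 108 107 101  97  92 118 158 172 164 158 158 154
 154 144]
205 [104  99  93  89  87  87  88  82  87  95 104 119 144 157 161 158 158 153
 151 141]
206 [102 105  98 103 103  96  97  93 102 108 113 118 140 157 166 160 157 151
 153 144]
207 [116 117 116 119 117 113 112 111 110 114 114 120 141 158 161 160 156 152
 153 146]
208 [140 152 148 140 127 117 115 114 113 116 115 117 135 154 163 164 158 156
 156 14
[... 781 characters left out ...]
160]
218 [132 154 154 146 140 122 114 113 113 115 111 112 126 164 197 194 173 168
 164 160]
219 [112 116 118 115 112 112 117 115 111 113 114 115 135 171 201 190 176 165
 164 159]
220 [ 97 102  99  98 102 109 118 119 114 114 114 124 151 189 197 181 169 166
 164 162]
221 [ 90 101  99  95 101 108 119 123 124 122 126 139 170 190 183 169 166 169
 167 164]
222 [ 92  98  99  94  97 104 117 128 134 142 149 163 172 167 160 164 168 167
 169 165]
223 [ 92 101 100  93  96  95 104 114 126 144 159 157 150 152 158 169 170 169
 170 164]
224 [ 89  98 103  95  98 108 115 121 125 138 153 163 172 174 173 170 173 170
 171 166]
225 [ 97 109 116 118 119 136 153 154 154 157 169 197 218 207 183 174 173 167
 169 169]
```

View pics/hd.png

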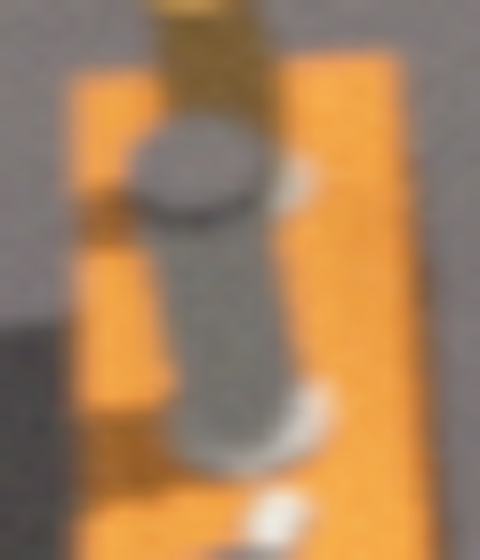

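```bash
python3 - <<'E'
from h import *
s=load("scene0");t=load("top0")
out=[]
x0,y0=318,190
c=t["img"][190:220,315:345,::-1]
c=cv2.resize(c,None,fx=14,fy=14,interpolation=cv2.INTER_CUBIC)
c=np.clip((c.astype(float)-60)*1.7,0,255).astype(np.uint8)
cv2.imwrite("pics/hd2.png",c)
print(proj(t,[[.5545,-.2505,.131],[.5545,-.2505,.066]]))
# rendered silhouettes of handle in both views at different yaw: width perpendicular
for S in(s,t):
  for yaw in(-35,-20,-11,0,11,30):
    a=np.radians(yaw);ca,sa=np.cos(a),np.sin(a)
    q=np.array([[x*ca-y*sa,x*sa+y*ca] for x in(-.008,.008) for y in(-.008,.008)])+[.5545,-.2505]
    p=proj(S,np.c_[q,[.096]*4]); ax=np.diff(proj(S,[[.5545,-.2505,.126],[.5545,-.2505,.07]]),axis=0)[0]; ax/=np.linalg.norm(ax)
    w=p@[-ax[1],ax[0]]; print(yaw,round(np.ptp(w),2),(w-w.mean()).round(1))
E
```

```text
[[331.14507675 199.79408342]
 [326.33612808 204.96583077]]
-35 9.42 [ 1.2 -4.7  4.7 -1.2]
-20 8.46 [ 2.4 -4.2  4.2 -2.4]
-11 7.61 [ 3.  -3.8  3.8 -3.1]
0 7.41 [ 3.7 -3.1  3.2 -3.7]
11 8.48 [ 4.2 -2.4  2.4 -4.3]
30 9.57 [ 4.8 -0.9  0.9 -4.8]
-35 7.61 [-3.8  2.9 -2.9  3.8]
-20 8.86 [-4.4  1.8 -1.8  4.4]
-11 9.33 [-4.7  1.1 -1.1  4.7]
0 9.59 [-4.8  0.2 -0.2  4.8]
11 9.49 [-4.7 -0.7  0.7  4.7]
30 8.52 [-4.3 -2.2  2.2  4.3]
```

View pics/hd2.png

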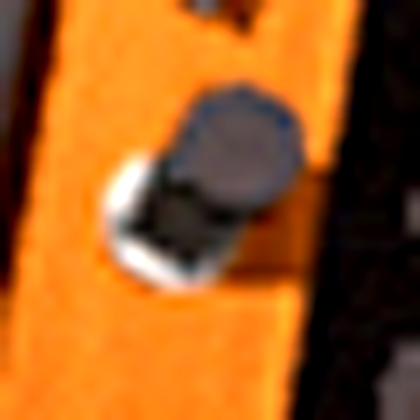

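```bash
python3 - <<'E'
from h import *
t=load("top0");s=load("scene0")
tiles=[]
for S,(x0,y0) in((t,(315,190)),(s,(175,195))):
  row=[]
  for yaw in(-24,-11,0,12):
    F=14 if S is t else 14
    c=cv2.resize(S["img"][y0:y0+30,x0:x0+(24)][:,:,::-1],None,fx=8,fy=8,interpolation=cv2.INTER_CUBIC)
    def dr(P,col):
        p=(proj(S,P)-[x0,y0]+.5)*8-.5; cv2.polylines(c,[np.round(p).astype(int)],True,col,1,cv2.LINE_AA)
    C=np.array([.5545,-.2505])+ (np.array([-.0005,-.0005]) if S is t else 0)
    a=np.linspace(0,6.28,40)
    dr(np.c_[C[0]+.012*np.cos(a),C[1]+.012*np.sin(a),0*a+.066],(255,0,0))
    dr(np.c_[C[0]+.011*np.cos(a),C[1]+.011*np.sin(a),0*a+.131],(0,255,0))
    r=np.radians(yaw)+np.pi/4+np.arange(4)*np.pi/2
    for z in(.066,.126): dr(np.c_[C[0]+.0113*np.cos(r),C[1]+.0113*np.sin(r),0*r+z],(255,0,255))
    row.append(c)
  tiles.append(np.hstack(row))
cv2.imwrite("pics/ov.png",np.vstack(tiles))
E
```

```text
(no output)
```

View pics/ov.png

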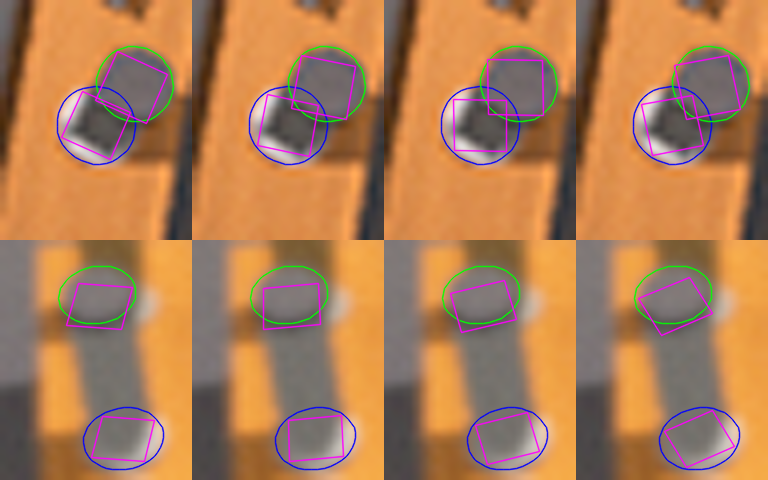

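Request:
{"method": "jog_arm", "body": {
  "motion": [
    [1.6,-3.6,0,-1.2,0],
    [1.6,-3.6,0,-1.2,0],
    [1.6,-3.6,0,-1.2,0],
    [1.6,-3.6,0,-1.2,0],
    [1.6,-3.6,0,-1.2,0],
    [1.6,-3.6,0,-1.2,0],
    [1.6,-3.6,0,-1.2,0],
    [1.6,-3.6,0,-1.2,0],
    [1.6,-3.6,0,-1.2,0],
    [1.6,-3.6,0,-1.2,0]
  ]
}}

```text
t: 1.77
tcp_pos: [0.5108, -0.1632, 0.2255]
tool_rot: [0.195, 0.981, 0.002, -0.004]
force: [0.8, 0.6, 0.2]
finger_gap: 1.002
```

Request:
{"method": "jog_arm", "body": {
  "motion": [
    [1.6,-3.6,0,0,0],
    [1.6,-3.6,0,0,0],
    [1,-2.6,0,0,0],
    [0.0,0,0,0,0],
    [0,0,0,0,0]
  ]
}}

```text
t: 2.18
tcp_pos: [0.5558, -0.2764, 0.2227]
tool_rot: [0.2, 0.98, 0.0, -0.003]
force: [0.5, 0.0, -0.3]
finger_gap: 0.998
```

Request:
{"method": "jog_arm", "body": {
  "motion": [
    [-0.1,2.6,0,0,0],
    [0,0,0,0,0],
    [0,0,0,0,0]
  ]
}}

```text
t: 2.43
tcp_pos: [0.553, -0.2486, 0.2209]
tool_rot: [0.201, 0.98, 0.001, -0.005]
force: [0.3, 1.0, 1.0]
finger_gap: 1.0
```

Request:
{"method": "jog_arm", "body": {
  "motion": [
    [0.15,-0.2,-3,0,0],
    [0,0,-3,0,0],
    [0,0,-3,0,0],
    [0,0,-3,0,0],
    [0,0,-1.4,0,0],
    [0,0,0,0,0],
    [0,0,0,0,0]
  ]
}}

```text
t: 3.02
tcp_pos: [0.5534, -0.2435, 0.0857]
tool_rot: [0.196, 0.981, 0.001, -0.003]
force: [0.5, -1.1, 0.2]
finger_gap: 1.002
```

```bash
cat > snap.py <<'E'
import sys
from station import *
import cv2,numpy as np
n,k=sys.argv[1:3]; s=snapshot(n); np.savez(k+".npz",**s)
i=s["img"][:,:,::-1]
if len(sys.argv)>3:
    a,b,c,d,f=map(int,sys.argv[3:8]); i=cv2.resize(i[c:d,a:b],None,fx=f,fy=f,interpolation=cv2.INTER_CUBIC)
cv2.imwrite(f"pics/{k}.png",i); x=sense(); print(x["t"],x["tcp_pos"],x["force"],x["finger_gap"])
E
python3 snap.py scene s1 130 270 150 260 5
```

```text
3.0667 [ 0.55341386 -0.24349519  0.08598008] [ 0.36172731 -0.61895206 -0.08025184] 1.0017396832166159
```

View pics/s1.png

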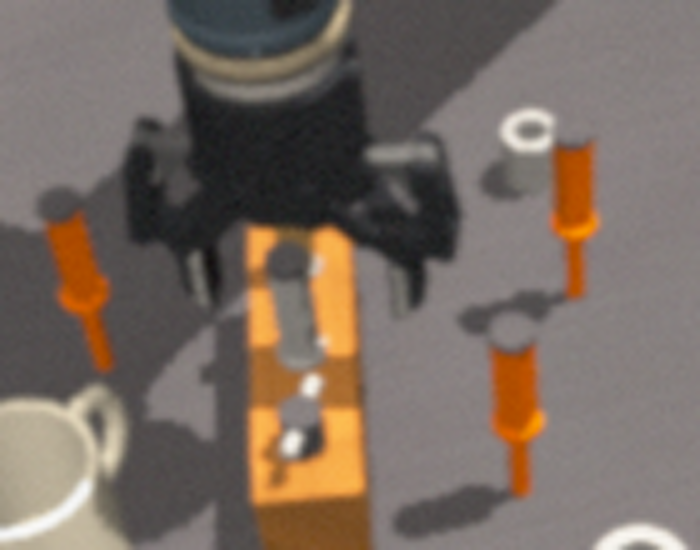

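```bash
python3 - <<'E'
from h import *
s=load("s1")
f=lambda p:(proj(s,p)-[130,150]+.5)*5
j=np.array([.39,.92,0])*.0425
c=np.array([.5534,-.2435,.099])
print(f([c+j,c-j,c,[.5545,-.2505,.131],[.5545,-.2505,.066]]))
E
```

```text
[[397.7824565  304.97946773]
 [219.45375942 293.71324807]
 [308.22073621 299.34653138]
 [285.90065945 259.20585824]
 [302.20861245 349.11539159]]
```

Request:
{"method": "jog_arm", "body": {
  "motion": [
    [0.1,-0.7,-0.8,0,0],
    [0,0,0,0,0],
    [0,0,0,0,0]
  ]
}}

```text
t: 3.32
tcp_pos: [0.5567, -0.2519, 0.0811]
tool_rot: [0.196, 0.981, -0.0, -0.0]
force: [-1.1, -0.2, 0.3]
finger_gap: 1.001
```

Request:
{"method": "jog_arm", "body": {
  "motion": [
    [-0.2,0.1,-0.3,0,0],
    [0,0,0,0,150],
    [0,0,0,0,150],
    [0,0,0,0,150],
    [0,0,0,0,150],
    [0,0,0,0,150]
  ]
}}

```text
t: 3.82
tcp_pos: [0.556, -0.2524, 0.0809]
tool_rot: [0.196, 0.981, -0.002, 0.003]
force: [0.6, 0.3, 0.3]
finger_gap: 0.413
```

Request:
{"method": "jog_arm", "body": {
  "motion": [
    [-0.1,0.1,-0.3,0,200],
    [0,0,0,0,255],
    [0,0,0,0,255],
    [0,0,0,0,255],
    [0,0,0,0,255],
    [0,0,0,0,255],
    [0,0,0,0,255],
    [0,0,0,0,255]
  ],
  "squeeze": 50
}}

```text
t: 4.48
tcp_pos: [0.5551, -0.2513, 0.0778]
tool_rot: [0.196, 0.981, -0.002, 0.003]
force: [0.1, -0.6, -0.1]
finger_gap: 0.183
```

```bash
python3 snap.py scene s2 130 270 150 260 5
```

```text
4.5333 [ 0.55512644 -0.25135656  0.0778748 ] [0.73392909 0.57086021 0.66690769] 0.17854901656767203
```

View pics/s2.png

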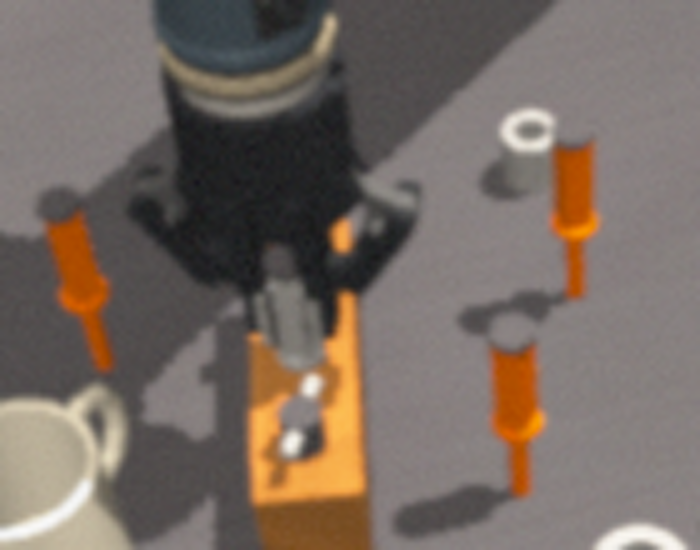

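Request:
{"method": "jog_arm", "body": {
  "motion": [
    [0,0,0,0,255],
    [0,0,0,0,255],
    [0,0,1,0,255],
    [0,0,1.5,0,255],
    [0,0,2,0,255],
    [0,0,3,0,255],
    [0,0,3,0,255],
    [0,0,3,0,255],
    [0,0,1,0,255],
    [0,0,0,0,255]
  ],
  "squeeze": 60
}}

```text
t: 5.37
tcp_pos: [0.5543, -0.2509, 0.229]
tool_rot: [0.196, 0.981, -0.001, 0.003]
force: [-0.4, 0.6, -1.5]
finger_gap: 0.182
```

```bash
python3 snap.py scene s3 130 270 100 260 4; python3 snap.py top t3
```

```text
5.4167 [ 0.55430407 -0.25094419  0.22841467] [ 0.18716682  0.41460113 -1.57182487] 0.1795046048130331
5.4667 [ 0.55348451 -0.25043939  0.2266865 ] [-0.268159    0.50276289 -1.6116363 ] 0.17934429920127126
```

View pics/s3.png

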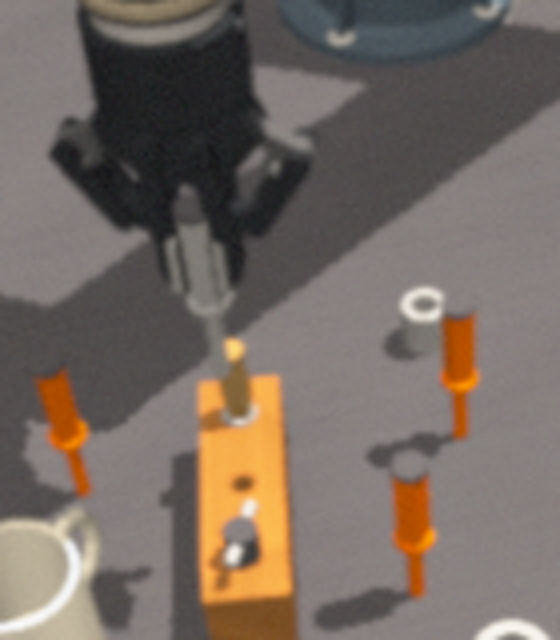

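View pics/t3.png

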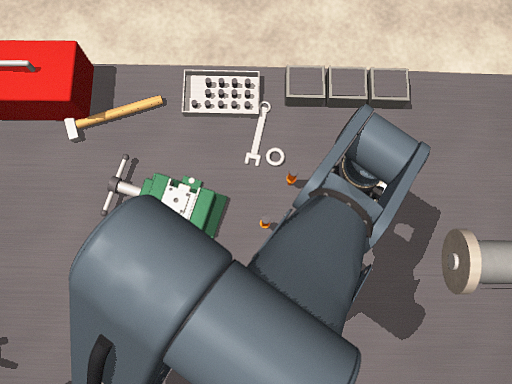

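```bash
python3 - <<'E'
from h import *
s=load("s3")
f=lambda p:(proj(s,p)-[130,100]+.5)*4
p=np.array([.5540,-.2507,.2275])
print("pred tip",f([p-[0,0,.07]]),"cap",f([p+[0,0,.054]]),"collar",f([p-[0,0,.015+.002]]))
print("rack hole",at_z(s,[((244.)/4-.5+130,(484)/4-.5+100)],.062))
c=s["img"][175:205,170:205,::-1]; cv2.imwrite("pics/tip.png",cv2.resize(c,None,fx=16,fy=16,interpolation=cv2.INTER_CUBIC))
c=s["img"][210:232,178:205,::-1]; cv2.imwrite("pics/rh.png",cv2.resize(c,None,fx=16,fy=16,interpolation=cv2.INTER_CUBIC))
E
```

```text
pred tip [[222.51346605 375.29250522]] cap [[192.85151307 207.87719418]] collar [[210.48634097 307.97714228]]
rack hole [[ 0.55516832 -0.24974446  0.062     ]]
```

View pics/tip.png

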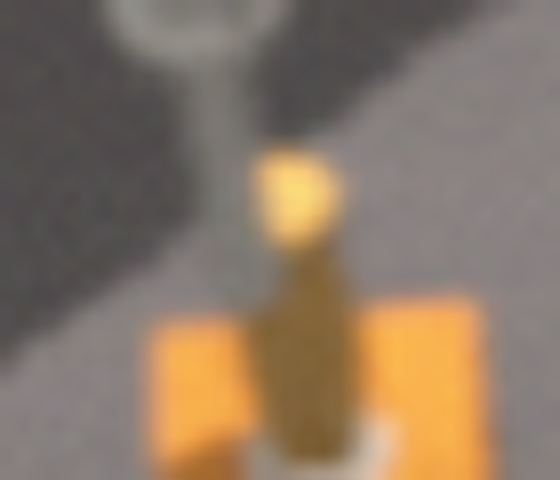

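View pics/rh.png

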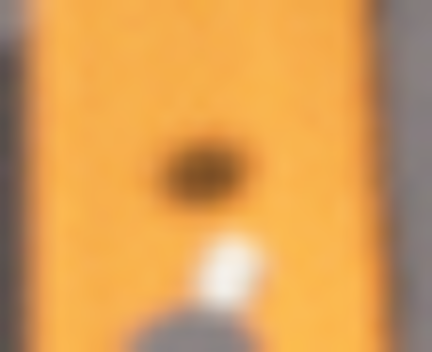

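Request:
{"method": "jog_arm", "body": {
  "motion": [
    [0,1.5,0.3,0,255],
    [0,3,0.1,0,255],
    [0,3.6,0.1,0,255],
    [0,3.6,0.1,0,255],
    [0,3.6,0,0,255],
    [0,3.6,0,0,255],
    [0,3.6,0,0,255],
    [0,3.6,0,0,255],
    [0,3.6,0,0,255],
    [0,3.0,0,0,255]
  ]
}}

```text
t: 6.3
tcp_pos: [0.5383, 0.0927, 0.2169]
tool_rot: [0.203, 0.979, 0.001, -0.016]
force: [0.3, 0.1, -2.2]
finger_gap: 0.178
```

Request:
{"method": "jog_arm", "body": {
  "motion": [
    [0,1,0,0,255],
    [0,0,0,0,255],
    [0,0,0,0,255]
  ]
}}

```text
t: 6.55
tcp_pos: [0.5321, 0.1116, 0.2126]
tool_rot: [0.198, 0.98, 0.001, -0.022]
force: [0.7, -0.1, -2.1]
finger_gap: 0.183
```

```bash
cat > st.py <<'E'
from station import *
from scipy.spatial.transform import Rotation as R
import numpy as np
x=sense(); r=R.from_quat(x["tool_rot"]); z=r.apply([0,0,1]); y=r.apply([0,1,0])
tip=np.array(x["tcp_pos"])+z*.07
print("t %.2f"%x["t"],"tcp",np.round(x["tcp_pos"]*1e3,1),"tip",np.round(tip*1e3,1),"z",z.round(4),"yaw %.1f"%np.degrees(np.arctan2(y[1],y[0])),"F",np.round(x["force"],1),"T",np.round(x["ft_torque"],2),"gap %.3f"%x["finger_gap"], "q",x["q"].round(3))
E
python3 st.py; python3 st.py
```

```text
t 6.55 tcp [532.1 111.6 212.6] tip [529.1 112.3 142.7] z [-0.0431  0.011  -0.999 ] yaw 67.2 F [ 0.7 -0.1 -2.1] T [-0.01 -0.06 -0.03] gap 0.183 q [-0.005  0.458  1.629  0.012  1.098 -1.183]
t 6.55 tcp [532.1 111.6 212.6] tip [529.1 112.3 142.7] z [-0.0431  0.011  -0.999 ] yaw 67.2 F [ 0.7 -0.1 -2.1] T [-0.01 -0.06 -0.03] gap 0.183 q [-0.005  0.458  1.629  0.012  1.098 -1.183]
```

Request:
{"method": "jog_arm", "body": {
  "motion": [
    [0,0,0,0,255],
    [0,0,0,0,255],
    [0,0,0,0,255]
  ]
}}

```text
t: 6.8
tcp_pos: [0.531, 0.1088, 0.2111]
tool_rot: [0.199, 0.98, 0.0, -0.024]
force: [0.6, -0.7, -2.0]
finger_gap: 0.179
```

```bash
python3 st.py
```

```text
t 6.80 tcp [531.  108.8 211.1] tip [527.8 109.5 141.1] z [-0.047   0.0098 -0.9988] yaw 67.0 F [ 0.6 -0.7 -2. ] T [-0.02 -0.    0.  ] gap 0.179 q [-0.009  0.46   1.632  0.011  1.098 -1.184]
```

Request:
{"method": "jog_arm", "body": {
  "motion": [
    [2.4,0,0,0,255],
    [0,0,0,0,255],
    [0,0,0,0,255]
  ]
}}

```text
t: 7.05
tcp_pos: [0.5554, 0.1046, 0.2107]
tool_rot: [0.202, 0.979, -0.0, -0.025]
force: [-1.3, 0.4, -2.2]
finger_gap: 0.182
```

```bash
python3 st.py
```

```text
t 7.05 tcp [555.4 104.6 210.7] tip [552.  105.2 140.8] z [-0.0488  0.0092 -0.9988] yaw 66.7 F [-1.3  0.4 -2.2] T [ 0.02  0.03 -0.  ] gap 0.182 q [-0.016  0.491  1.573  0.009  1.127 -1.184]
```

Request:
{"method": "jog_arm", "body": {
  "motion": [
    [0,0,0,0,255],
    [0,0,0,0,255],
    [0,0,0,0,255]
  ]
}}

```text
t: 7.3
tcp_pos: [0.5559, 0.1019, 0.2108]
tool_rot: [0.204, 0.979, -0.001, -0.024]
force: [-0.5, -0.1, -1.8]
finger_gap: 0.184
```

```bash
python3 st.py
```

```text
t 7.30 tcp [555.9 101.9 210.8] tip [552.6 102.6 140.9] z [-0.048   0.009  -0.9988] yaw 66.5 F [-0.5 -0.1 -1.8] T [ 0.03 -0.08  0.01] gap 0.184 q [-0.021  0.49   1.573  0.009  1.126 -1.184]
```

Request:
{"method": "jog_arm", "body": {
  "motion": [
    [0,0,3,0,255],
    [0,0,3,0,255],
    [0,0,0,0,255],
    [0,0,0,0,255]
  ]
}}

```text
t: 7.63
tcp_pos: [0.5527, 0.1011, 0.271]
tool_rot: [0.205, 0.978, -0.001, -0.028]
force: [-0.0, -0.1, -2.7]
finger_gap: 0.183
```

```bash
python3 st.py
```

```text
t 7.63 tcp [552.7 101.1 271. ] tip [548.9 101.7 201.1] z [-0.0547  0.0091 -0.9985] yaw 66.4 F [-0.  -0.1 -2.7] T [ 0.05 -0.05 -0.  ] gap 0.183 q [-0.022  0.42   1.509  0.008  1.268 -1.183]
```

Request:
{"method": "jog_arm", "body": {
  "motion": [
    [-2,0,0,0,255],
    [-2,0,0,0,255],
    [0,0,0,0,255],
    [0,0,0,0,255]
  ]
}}

```text
t: 7.97
tcp_pos: [0.5102, 0.1009, 0.2686]
tool_rot: [0.205, 0.978, -0.001, -0.028]
force: [0.5, 0.0, -0.8]
finger_gap: 0.18
```

```bash
python3 st.py
```

```text
t 7.97 tcp [510.2 100.9 268.6] tip [506.3 101.6 198.7] z [-0.0562  0.0091 -0.9984] yaw 66.4 F [ 0.5  0.  -0.8] T [-0.03 -0.04 -0.01] gap 0.180 q [-0.024  0.364  1.612  0.008  1.223 -1.185]
```

Request:
{"method": "jog_arm", "body": {
  "motion": [
    [4,0,0,0,255],
    [0,0,0,0,255],
    [0,0,0,0,255]
  ]
}}

```text
t: 8.22
tcp_pos: [0.5444, 0.1013, 0.2623]
tool_rot: [0.205, 0.978, -0.003, -0.037]
force: [-0.9, 0.2, -2.1]
finger_gap: 0.181
```

```bash
python3 st.py
```

```text
t 8.22 tcp [544.4 101.3 262.3] tip [539.3 102.  192.5] z [-0.073   0.0095 -0.9973] yaw 66.4 F [-0.9  0.2 -2.1] T [-0.    0.05 -0.01] gap 0.181 q [-0.022  0.425  1.527  0.008  1.263 -1.183]
```

Request:
{"method": "jog_arm", "body": {
  "motion": [
    [-4.1,0,0,0,255],
    [0,0,0,0,255],
    [0,0,0,0,255]
  ]
}}

```text
t: 8.47
tcp_pos: [0.4981, 0.1009, 0.2552]
tool_rot: [0.205, 0.978, -0.004, -0.043]
force: [2.6, 0.3, -1.1]
finger_gap: 0.18
```

```bash
python3 st.py
```

```text
t 8.47 tcp [498.1 100.9 255.2] tip [492.  101.6 185.5] z [-0.0867  0.0096 -0.9962] yaw 66.4 F [ 2.6  0.3 -1.1] T [ 0.   -0.18  0.06] gap 0.180 q [-0.025  0.376  1.636  0.008  1.217 -1.185]
```

Request:
{"method": "jog_arm", "body": {
  "motion": [
    [1,0,0,0,255],
    [1,0,0,0,255],
    [1,0,0,0,255],
    [1,0,0,0,255],
    [0,0,0,0,255]
  ]
}}

```text
t: 8.88
tcp_pos: [0.5466, 0.1008, 0.2562]
tool_rot: [0.205, 0.978, -0.003, -0.04]
force: [0.3, 0.4, -0.5]
finger_gap: 0.184
```

```bash
python3 st.py
```

```text
t 8.88 tcp [546.6 100.8 256.2] tip [541.  101.5 186.4] z [-0.0792  0.0096 -0.9968] yaw 66.4 F [ 0.3  0.4 -0.5] T [-0.07 -0.11 -0.01] gap 0.184 q [-0.023  0.437  1.525  0.008  1.259 -1.183]
```

Request:
{"method": "jog_arm", "body": {
  "motion": [
    [-1,0,0,0,255],
    [-1,0,0,0,255],
    [-1,0,0,0,255],
    [-1,0,0,0,255],
    [-0.5,0,0,0,255],
    [0,0,0,0,255]
  ]
}}

```text
t: 9.38
tcp_pos: [0.4984, 0.1008, 0.2567]
tool_rot: [0.205, 0.978, -0.003, -0.039]
force: [-0.4, 0.4, -2.1]
finger_gap: 0.178
```

```bash
python3 st.py
```

```text
t 9.38 tcp [498.4 100.8 256.7] tip [492.9 101.4 187. ] z [-0.0783  0.0096 -0.9969] yaw 66.4 F [-0.4  0.4 -2.1] T [-0.   -0.09 -0.03] gap 0.178 q [-0.025  0.371  1.639  0.008  1.21  -1.186]
```

Request:
{"method": "jog_arm", "body": {
  "motion": [
    [0,0,-1,0,255],
    [0,0,-1,0,255],
    [0,0,-1,0,255],
    [0,0,-0.5,0,255],
    [0,0,0,0,255]
  ]
}}

```text
t: 9.8
tcp_pos: [0.4977, 0.101, 0.2202]
tool_rot: [0.205, 0.978, -0.003, -0.037]
force: [0.3, 0.5, -2.0]
finger_gap: 0.174
```

```bash
python3 st.py
```

```text
t 9.80 tcp [497.7 101.  220.2] tip [492.5 101.6 150.4] z [-0.0741  0.0095 -0.9972] yaw 66.4 F [ 0.3  0.5 -2. ] T [ 0.04 -0.03 -0.  ] gap 0.174 q [-0.025  0.414  1.686  0.009  1.116 -1.187]
```

Request:
{"method": "jog_arm", "body": {
  "motion": [
    [1,0,0,0,255],
    [1,0,0,0,255],
    [1,0,0,0,255],
    [1,0,0,0,255],
    [0.5,0,0,0,255],
    [0,0,0,0,255]
  ]
}}

```text
t: 10.3
tcp_pos: [0.5507, 0.1007, 0.221]
tool_rot: [0.205, 0.978, -0.002, -0.035]
force: [-0.5, -0.4, -1.3]
finger_gap: 0.178
```

```bash
python3 st.py
```

```text
t 10.30 tcp [550.7 100.7 221. ] tip [545.9 101.4 151.2] z [-0.0685  0.0095 -0.9976] yaw 66.3 F [-0.5 -0.4 -1.3] T [ 0.05 -0.04  0.01] gap 0.178 q [-0.023  0.479  1.562  0.009  1.17  -1.184]
```

Request:
{"method": "jog_arm", "body": {
  "motion": [
    [-1,0,0,0,255],
    [-1,0,0,0,255],
    [-1,0,0,0,255],
    [-1,0,0,0,255],
    [-1,0,0,0,255],
    [-1,0,0,0,255],
    [-1,0,0,0,255],
    [-1,0,0,0,255],
    [-1,0,0,0,255],
    [0,0,0,0,255]
  ]
}}

```text
t: 11.13
tcp_pos: [0.4422, 0.1014, 0.2215]
tool_rot: [0.205, 0.978, -0.003, -0.04]
force: [-0.4, -0.0, -1.9]
finger_gap: 0.182
```

```bash
python3 st.py
```

```text
t 11.13 tcp [442.2 101.4 221.5] tip [436.6 102.1 151.7] z [-0.0792  0.0095 -0.9968] yaw 66.4 F [-0.4 -0.  -1.9] T [-0.03 -0.07 -0.04] gap 0.182 q [-0.027  0.344  1.809  0.008  1.069 -1.19 ]
```

Request:
{"method": "jog_arm", "body": {
  "motion": [
    [1.5,0,0,0,255],
    [1.5,0,0,0,255],
    [1.5,0,0,0,255],
    [1.5,0,0,0,255],
    [1.5,0,0,0,255],
    [1.5,0,0,0,255],
    [1,0,0,0,255],
    [0,0,0,0,255]
  ]
}}

```text
t: 11.8
tcp_pos: [0.538, 0.1022, 0.2233]
tool_rot: [0.204, 0.978, -0.004, -0.041]
force: [-0.3, -0.7, -3.4]
finger_gap: 0.18
```

```bash
python3 st.py
```

```text
t 11.80 tcp [538.  102.2 223.3] tip [532.2 102.9 153.5] z [-0.0823  0.0095 -0.9966] yaw 66.5 F [-0.3 -0.7 -3.4] T [-0.01 -0.09 -0.01] gap 0.180 q [-0.021  0.466  1.58   0.008  1.178 -1.184]
```

Request:
{"method": "jog_arm", "body": {
  "motion": [
    [1,0,0,0,255],
    [1,0,0,0,255],
    [1,0,0,0,255],
    [1,0,0,0,255],
    [0,0,0,0,255]
  ]
}}

```text
t: 12.22
tcp_pos: [0.5762, 0.1025, 0.223]
tool_rot: [0.204, 0.978, -0.004, -0.044]
force: [-0.3, 0.2, -2.2]
finger_gap: 0.182
```

```bash
python3 st.py
```

```text
t 12.22 tcp [576.2 102.5 223. ] tip [570.  103.2 153.2] z [-0.0879  0.0095 -0.9961] yaw 66.5 F [-0.3  0.2 -2.2] T [-0.02 -0.13  0.02] gap 0.182 q [-0.019  0.518  1.481  0.008  1.231 -1.182]
```

Request:
{"method": "jog_arm", "body": {
  "motion": [
    [-2,0,0,0,255],
    [-2,0,0,0,255],
    [0,0,0,0,255]
  ]
}}

```text
t: 12.47
tcp_pos: [0.5347, 0.1024, 0.2221]
tool_rot: [0.204, 0.978, -0.005, -0.045]
force: [-0.4, 0.0, -1.4]
finger_gap: 0.181
```

```bash
python3 st.py
```

```text
t 12.47 tcp [534.7 102.4 222.1] tip [528.4 103.  152.4] z [-0.0902  0.0095 -0.9959] yaw 66.5 F [-0.4  0.  -1.4] T [-0.05  0.01 -0.02] gap 0.181 q [-0.02   0.466  1.584  0.008  1.182 -1.184]
```

Request:
{"method": "jog_arm", "body": {
  "motion": [
    [0.5,0,0,0,255],
    [0.5,0,0,0,255],
    [0.5,0,0,0,255],
    [0.5,0,0,0,255],
    [0.5,0,0,0,255],
    [0.5,0,0,0,255],
    [0,0,0,0,255]
  ]
}}

```text
t: 13.05
tcp_pos: [0.571, 0.1022, 0.2228]
tool_rot: [0.204, 0.978, -0.004, -0.043]
force: [-0.4, -0.2, -1.5]
finger_gap: 0.176
```

```bash
python3 st.py
```

```text
t 13.05 tcp [571.  102.2 222.8] tip [565.  102.9 153. ] z [-0.0853  0.0094 -0.9963] yaw 66.5 F [-0.4 -0.2 -1.5] T [ 0.02 -0.09 -0.02] gap 0.176 q [-0.019  0.511  1.496  0.008  1.22  -1.182]
```

Request:
{"method": "jog_arm", "body": {
  "motion": [
    [0,0,1,0,255],
    [0,0,1,0,255],
    [0,0,1,0,255],
    [0,0,1,0,255],
    [0,0,0,0,255]
  ]
}}

```text
t: 13.47
tcp_pos: [0.5713, 0.1021, 0.2667]
tool_rot: [0.204, 0.978, -0.004, -0.043]
force: [0.6, -0.1, -1.5]
finger_gap: 0.181
```

```bash
python3 st.py
```

```text
t 13.47 tcp [571.3 102.1 266.7] tip [565.2 102.8 196.9] z [-0.0863  0.0094 -0.9962] yaw 66.5 F [ 0.6 -0.1 -1.5] T [ 0.03 -0.1  -0.05] gap 0.181 q [-0.02   0.464  1.445  0.008  1.319 -1.182]
```

Request:
{"method": "jog_arm", "body": {
  "motion": [
    [0,0,-4,0,255],
    [0,0,0,0,255]
  ]
}}

```text
t: 13.63
tcp_pos: [0.5729, 0.1022, 0.2295]
tool_rot: [0.204, 0.978, -0.004, -0.04]
force: [-2.1, -1.1, -3.3]
finger_gap: 0.18
```

```bash
python3 st.py
```

```text
t 13.63 tcp [572.9 102.2 229.5] tip [567.4 102.9 159.7] z [-0.0789  0.0092 -0.9968] yaw 66.5 F [-2.1 -1.1 -3.3] T [ 0.04  0.09 -0.02] gap 0.180 q [-0.019  0.503  1.489  0.008  1.229 -1.182]
```

Request:
{"method": "jog_arm", "body": {
  "motion": [
    [0,0,0,0,255],
    [0,0,0,0,255]
  ]
}}

```text
t: 13.8
tcp_pos: [0.5729, 0.1023, 0.231]
tool_rot: [0.204, 0.978, -0.004, -0.04]
force: [-0.7, 0.7, -1.7]
finger_gap: 0.187
```

```bash
python3 st.py
```

```text
t 13.80 tcp [572.9 102.3 231. ] tip [567.3 103.  161.3] z [-0.0791  0.0092 -0.9968] yaw 66.5 F [-0.7  0.7 -1.7] T [-0.04  0.   -0.03] gap 0.187 q [-0.019  0.501  1.487  0.008  1.233 -1.182]
```

Request:
{"method": "jog_arm", "body": {
  "motion": [
    [0,0,1.3,0,255],
    [0,0,1.3,0,255],
    [0,0,1.3,0,255],
    [0,0,1.3,0,255],
    [0,0,1.3,0,255],
    [0,0,1.3,0,255],
    [0,0,0,0,255],
    [0,0,-4.1,0,255],
    [0,0,-4.1,0,255],
    [0,0,0,0,255]
  ]
}}

```text
t: 14.63
tcp_pos: [0.577, 0.1026, 0.2458]
tool_rot: [0.203, 0.979, -0.001, -0.027]
force: [-1.7, 0.6, -2.9]
finger_gap: 0.184
```

```bash
python3 st.py
```

```text
t 14.63 tcp [577.  102.6 245.8] tip [573.3 103.2 175.9] z [-0.0534  0.0088 -0.9985] yaw 66.5 F [-1.7  0.6 -2.9] T [-0.01 -0.01  0.05] gap 0.184 q [-0.019  0.48   1.479  0.008  1.237 -1.182]
```

Request:
{"method": "jog_arm", "body": {
  "motion": [
    [0,0,1,0,255],
    [0,0,1,0,255],
    [0,0,1,0,255],
    [0,0,1,0,255],
    [0,0,-4.1,0,255],
    [0,0,1,0,255],
    [0,0,1,0,255],
    [0,0,1,0,255],
    [0,0,1,0,255],
    [0,0,-4.1,0,255]
  ]
}}

```text
t: 15.47
tcp_pos: [0.5907, 0.1029, 0.2768]
tool_rot: [0.203, 0.979, 0.003, -0.007]
force: [2.4, 0.3, -1.7]
finger_gap: 0.179
```

```bash
python3 st.py
```

```text
t 15.47 tcp [590.7 102.9 276.8] tip [589.9 103.5 206.8] z [-0.0119  0.0083 -0.9999] yaw 66.6 F [ 2.4  0.3 -1.7] T [-0.02 -0.13  0.01] gap 0.179 q [-0.018  0.45   1.437  0.008  1.267 -1.182]
```

Request:
{"method": "jog_arm", "body": {
  "motion": [
    [0,0,0,0,255],
    [0,0,0,0,255]
  ]
}}

```text
t: 15.63
tcp_pos: [0.5893, 0.1029, 0.278]
tool_rot: [0.203, 0.979, 0.003, -0.008]
force: [1.3, -0.2, 0.3]
finger_gap: 0.18
```

```bash
python3 st.py
```

```text
t 15.63 tcp [589.3 102.9 278. ] tip [588.3 103.5 208. ] z [-0.0148  0.0082 -0.9999] yaw 66.6 F [ 1.3 -0.2  0.3] T [ 0.04 -0.05  0.06] gap 0.180 q [-0.018  0.448  1.437  0.008  1.272 -1.182]
```

Request:
{"method": "jog_arm", "body": {
  "motion": [
    [-0.5,0.15,-1.3,0,255],
    [-0.5,0.15,-1.3,0,255],
    [-0.5,0.15,-1.3,0,255],
    [-0.5,0.15,-1.3,0,255],
    [-0.5,0.15,-1.3,0,255],
    [-0.5,0,-1.3,0,255],
    [0,0,0,0,255],
    [0,0,0,0,255]
  ]
}}

```text
t: 16.3
tcp_pos: [0.5738, 0.1108, 0.228]
tool_rot: [0.203, 0.979, 0.007, 0.015]
force: [0.4, 0.8, -1.4]
finger_gap: 0.179
```

```bash
python3 st.py
```

```text
t 16.30 tcp [573.8 110.8 228. ] tip [576.  111.4 158. ] z [ 0.0318  0.0078 -0.9995] yaw 66.6 F [ 0.4  0.8 -1.4] T [-0.01 -0.01  0.01] gap 0.179 q [-0.004  0.464  1.565  0.009  1.081 -1.171]
```

Request:
{"method": "jog_arm", "body": {
  "motion": [
    [-4,0,0,0,255],
    [0,0,0,0,255],
    [2,0,0,0,255],
    [0,0,0,0,255],
    [0,0,0,0,255]
  ]
}}

```text
t: 16.72
tcp_pos: [0.552, 0.1109, 0.236]
tool_rot: [0.203, 0.979, 0.007, 0.017]
force: [-0.1, 0.3, -1.8]
finger_gap: 0.185
```

```bash
python3 st.py
```

```text
t 16.72 tcp [552.  110.9 236. ] tip [554.5 111.4 166. ] z [ 0.0357  0.0078 -0.9993] yaw 66.6 F [-0.1  0.3 -1.8] T [-0.02 -0.01 -0.05] gap 0.185 q [-0.005  0.424  1.612  0.009  1.07  -1.171]
```

Request:
{"method": "jog_arm", "body": {
  "motion": [
    [0,0,3,0,255],
    [0,0,3,0,255],
    [0,0,0,0,255],
    [0,0,0,0,255]
  ]
}}

```text
t: 17.05
tcp_pos: [0.5538, 0.1107, 0.3026]
tool_rot: [0.203, 0.979, 0.008, 0.019]
force: [-1.1, -0.3, -2.5]
finger_gap: 0.18
```

```bash
python3 st.py
```

```text
t 17.05 tcp [553.8 110.7 302.6] tip [556.7 111.2 232.7] z [ 0.0414  0.0077 -0.9991] yaw 66.6 F [-1.1 -0.3 -2.5] T [0.01 0.1  0.06] gap 0.180 q [-0.005  0.351  1.527  0.008  1.222 -1.17 ]
```

Request:
{"method": "jog_arm", "body": {
  "motion": [
    [0,0,-0.5,0,255],
    [0,0,-0.5,0,255],
    [0,0,-0.5,0,255],
    [0,0,-0.5,0,255],
    [0,0,-0.5,0,255],
    [0,0,-0.5,0,255],
    [0,0,-0.5,0,255],
    [0,0,-0.5,0,255]
  ]
}}

```text
t: 17.72
tcp_pos: [0.5513, 0.1106, 0.255]
tool_rot: [0.203, 0.979, 0.007, 0.016]
force: [0.0, -0.3, -1.6]
finger_gap: 0.182
```

```bash
python3 st.py
```

```text
t 17.72 tcp [551.3 110.6 255. ] tip [553.7 111.1 185.1] z [ 0.0342  0.0077 -0.9994] yaw 66.6 F [ 0.  -0.3 -1.6] T [-0.02  0.04  0.02] gap 0.182 q [-0.005  0.401  1.59   0.009  1.116 -1.171]
```

Request:
{"method": "jog_arm", "body": {
  "motion": [
    [0,0,-1,0,255],
    [0,0,-1,0,255],
    [0,0,4.1,0,255],
    [0,0,0,0,255],
    [0,0,0,0,255]
  ]
}}

```text
t: 18.13
tcp_pos: [0.5489, 0.1104, 0.2672]
tool_rot: [0.203, 0.979, 0.006, 0.009]
force: [-1.7, -0.2, -3.3]
finger_gap: 0.18
```

```bash
python3 st.py
```

```text
t 18.13 tcp [548.9 110.4 267.2] tip [550.3 111.  197.2] z [ 0.0201  0.0077 -0.9998] yaw 66.6 F [-1.7 -0.2 -3.3] T [-0.03  0.04  0.05] gap 0.180 q [-0.005  0.39   1.571  0.009  1.161 -1.17 ]
```

Model confirmed (abrupt reversal corrects tilt). Once more.

Request:
{"method": "jog_arm", "body": {
  "motion": [
    [0,0,-1,0,255],
    [0,0,-1,0,255],
    [0,0,-1,0,255],
    [0,0,4.1,0,255],
    [0,0,0,0,255],
    [0,0,0,0,255]
  ]
}}

```text
t: 18.63
tcp_pos: [0.5476, 0.1104, 0.2699]
tool_rot: [0.203, 0.979, 0.005, 0.006]
force: [-0.7, -0.9, -2.3]
finger_gap: 0.179
```

```bash
python3 st.py
```

```text
t 18.63 tcp [547.6 110.4 269.9] tip [548.6 110.9 199.9] z [ 0.0132  0.0078 -0.9999] yaw 66.6 F [-0.7 -0.9 -2.3] T [ 0.02  0.05 -0.01] gap 0.179 q [-0.005  0.388  1.566  0.009  1.175 -1.17 ]
```

Request:
{"method": "jog_arm", "body": {
  "motion": [
    [0.05,0,-0.7,0,255],
    [0.05,0,-0.7,0,255],
    [0.05,0,-0.7,0,255],
    [0.05,0,-0.7,0,255],
    [0.05,0,-0.7,0,255],
    [0.05,0,-0.7,0,255],
    [0.05,0,-0.7,0,255],
    [0.05,0,-0.7,0,255],
    [0.05,0,-0.7,0,255],
    [0.05,0,-0.7,0,255]
  ]
}}

```text
t: 19.47
tcp_pos: [0.5523, 0.1104, 0.1904]
tool_rot: [0.203, 0.979, 0.005, 0.006]
force: [0.5, -0.8, -1.9]
finger_gap: 0.181
```

```bash
python3 st.py
```

```text
t 19.47 tcp [552.3 110.4 190.4] tip [553.2 111.  120.5] z [ 0.0131  0.0079 -0.9999] yaw 66.6 F [ 0.5 -0.8 -1.9] T [-0.01  0.03 -0.02] gap 0.181 q [-0.005  0.491  1.642  0.009  0.995 -1.172]
```

Request:
{"method": "jog_arm", "body": {
  "motion": [
    [0.1,0.05,-0.5,0,255],
    [0.05,0.05,-0.5,0,255],
    [0,0,-0.3,0,255],
    [0,0,0,0,255],
    [0,0,0,0,255]
  ]
}}

```text
t: 19.88
tcp_pos: [0.5535, 0.1115, 0.1739]
tool_rot: [0.203, 0.979, 0.005, 0.004]
force: [-0.3, 0.5, -2.0]
finger_gap: 0.18
```

```bash
python3 st.py; python3 snap.py scene s4 280 370 110 220 6; python3 st.py; python3 snap.py top t4 120 240 150 250 6
```

```text
t 19.88 tcp [553.5 111.5 173.9] tip [554.2 112.  103.9] z [ 0.0103  0.0079 -0.9999] yaw 66.6 F [-0.3  0.5 -2. ] T [ 0.   -0.07  0.  ] gap 0.180 q [-0.003  0.517  1.652  0.01   0.963 -1.17 ]
19.9333 [0.55344647 0.11146868 0.17402222] [ 0.24325683 -0.22081342 -1.16402189] 0.18072593059441663
t 19.93 tcp [553.4 111.5 174. ] tip [554.2 112.  104. ] z [ 0.0104  0.0079 -0.9999] yaw 66.6 F [ 0.2 -0.2 -1.2] T [ 0.01  0.05 -0.05] gap 0.181 q [-0.003  0.517  1.652  0.01   0.963 -1.17 ]
19.9833 [0.55356157 0.11146515 0.17424141] [-0.14250035 -0.18362653 -1.19653204] 0.1804911890294422
```

View pics/s4.png

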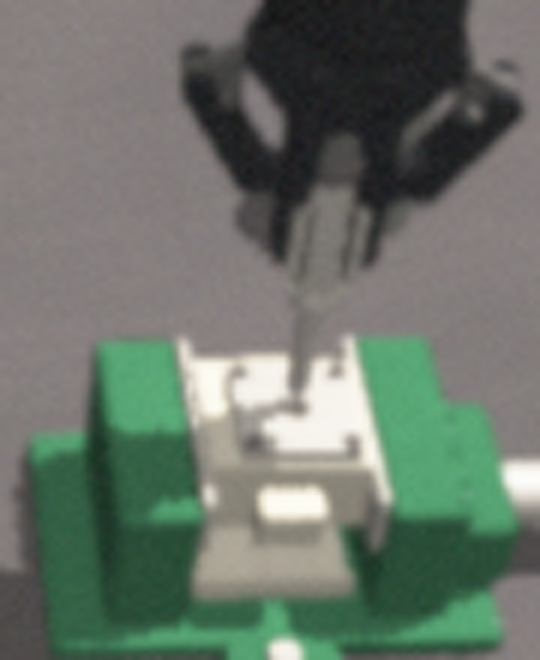

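View pics/t4.png

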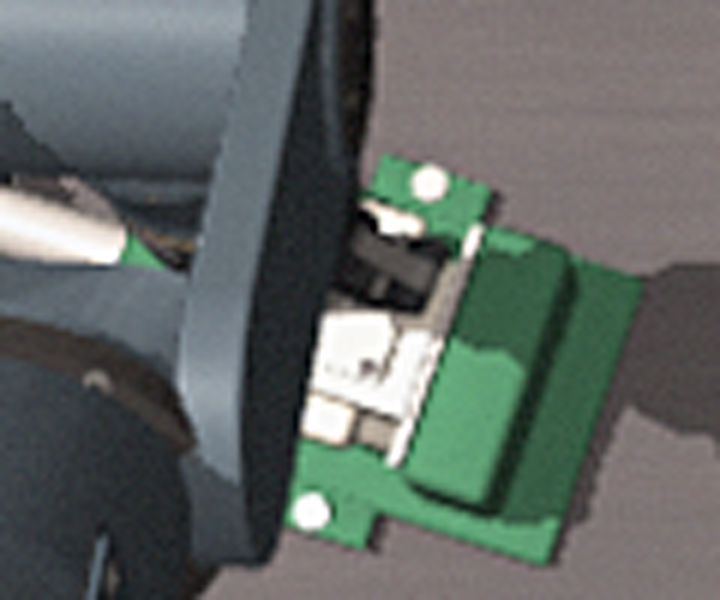

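```bash
python3 - <<'E'
from h import *
s=load("s4")
f=lambda p:(proj(s,p)-[280,110]+.5)*6
print(f([[.5542,.112,.104],[.5542,.112,.094],[.5552,.112,.094],[.5542,.113,.094]]))
c=s["img"][160:190,315:345,::-1]; cv2.imwrite("pics/z4.png",cv2.resize(c,None,fx=18,fy=18,interpolation=cv2.INTER_CUBIC))
E
```

```text
[[296.29687464 390.73500316]
 [293.06091816 407.44903689]
 [294.07957347 409.02834994]
 [295.1694973  406.9315227 ]]
```

View pics/z4.png

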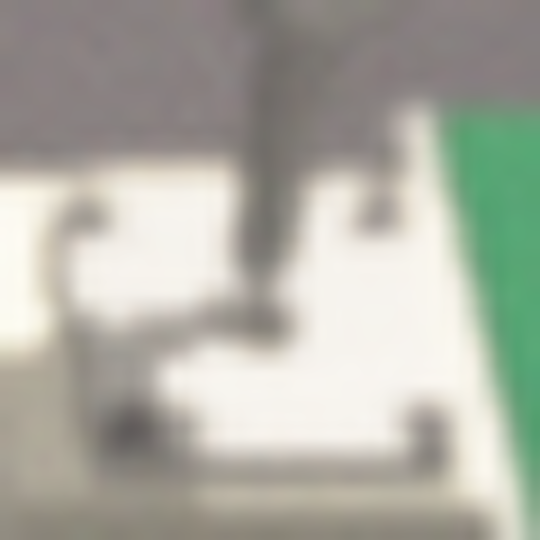

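Request:
{"method": "jog_arm", "body": {
  "motion": [
    [0,0.12,-0.3,0,255],
    [0,0,-0.3,0,255],
    [0,0,-0.2,0,255],
    [0,0,0,0,255]
  ]
}}

```text
t: 20.32
tcp_pos: [0.5544, 0.1128, 0.1669]
tool_rot: [0.203, 0.979, 0.005, 0.006]
force: [0.5, 0.5, -2.0]
finger_gap: 0.18
```

```bash
python3 st.py
```

```text
t 20.32 tcp [554.4 112.8 166.9] tip [555.4 113.4  96.9] z [ 0.0139  0.0079 -0.9999] yaw 66.6 F [ 0.5  0.5 -2. ] T [-0.02 -0.01 -0.03] gap 0.180 q [-1.000e-03  5.270e-01  1.658e+00  1.000e-02  9.430e-01 -1.168e+00]
```

Request:
{"method": "jog_arm", "body": {
  "motion": [
    [0,0,-0.15,0,255],
    [0,0,-0.15,0,255],
    [0,0,-0.1,0,255]
  ]
}}

```text
t: 20.57
tcp_pos: [0.5546, 0.1129, 0.1628]
tool_rot: [0.203, 0.979, 0.005, 0.006]
force: [-0.1, 0.5, -2.1]
finger_gap: 0.18
```

```bash
python3 st.py
```

```text
t 20.57 tcp [554.6 112.9 162.8] tip [555.6 113.4  92.8] z [ 0.0144  0.0079 -0.9999] yaw 66.6 F [-0.1  0.5 -2.1] T [0.01 0.   0.01] gap 0.180 q [-1.000e-03  5.330e-01  1.661e+00  1.000e-02  9.330e-01 -1.168e+00]
```

Request:
{"method": "jog_arm", "body": {
  "motion": [
    [0,0,-0.15,0,255],
    [0,0,-0.1,0,255]
  ]
}}

```text
t: 20.73
tcp_pos: [0.5546, 0.1128, 0.16]
tool_rot: [0.203, 0.979, 0.005, 0.006]
force: [-0.4, -0.3, -1.6]
finger_gap: 0.179
```

Request:
{"method": "jog_arm", "body": {
  "motion": [
    [0,0,-0.15,0,255],
    [0,0,-0.1,0,255]
  ]
}}

```text
t: 20.9
tcp_pos: [0.5546, 0.1128, 0.1572]
tool_rot: [0.203, 0.979, 0.005, 0.006]
force: [0.5, -0.3, -1.8]
finger_gap: 0.181
```

```bash
python3 st.py
```

```text
t 20.90 tcp [554.6 112.8 157.2] tip [555.6 113.4  87.2] z [ 0.0145  0.0079 -0.9999] yaw 66.6 F [ 0.5 -0.3 -1.8] T [-0.    0.03  0.02] gap 0.181 q [-1.000e-03  5.410e-01  1.666e+00  1.000e-02  9.210e-01 -1.168e+00]
```

Request:
{"method": "jog_arm", "body": {
  "motion": [
    [0,0,-0.3,0,255],
    [0,0,-0.3,0,255],
    [0,0,-0.3,0,255]
  ]
}}

```text
t: 21.15
tcp_pos: [0.555, 0.1128, 0.1478]
tool_rot: [0.203, 0.979, 0.005, 0.007]
force: [0.7, -0.3, -2.4]
finger_gap: 0.178
```

Request:
{"method": "jog_arm", "body": {
  "motion": [
    [0,0,-0.2,0,255],
    [0,0,-0.2,0,255]
  ]
}}

```text
t: 21.32
tcp_pos: [0.5547, 0.1128, 0.143]
tool_rot: [0.203, 0.979, 0.005, 0.006]
force: [0.1, -0.1, -2.1]
finger_gap: 0.181
```

Request:
{"method": "jog_arm", "body": {
  "motion": [
    [0,0,-0.2,0,255],
    [0,0,-0.2,0,255]
  ]
}}

```text
t: 21.48
tcp_pos: [0.5559, 0.1129, 0.1411]
tool_rot: [0.203, 0.979, 0.006, 0.008]
force: [-3.5, -0.5, 13.3]
finger_gap: 0.178
```

```bash
python3 st.py
```

```text
t 21.48 tcp [555.9 112.9 141.1] tip [557.1 113.5  71.1] z [ 0.0173  0.0081 -0.9998] yaw 66.6 F [-3.5 -0.5 13.3] T [-0.08  0.77  0.04] gap 0.178 q [-1.000e-03  5.650e-01  1.677e+00  1.100e-02  8.820e-01 -1.169e+00]
```

Request:
{"method": "jog_arm", "body": {
  "motion": [
    [0,0,-0.3,0,255],
    [0,0,-0.3,0,255],
    [0,0,-0.3,0,255]
  ]
}}

```text
t: 21.73
tcp_pos: [0.556, 0.1129, 0.1378]
tool_rot: [0.203, 0.979, 0.006, 0.008]
force: [-3.8, 0.2, 11.6]
finger_gap: 0.178
```

```bash
python3 st.py
```

```text
t 21.73 tcp [556.  112.9 137.8] tip [557.3 113.4  67.8] z [ 0.0186  0.0075 -0.9998] yaw 66.6 F [-3.8  0.2 11.6] T [-0.01  0.86  0.04] gap 0.178 q [-1.000e-03  5.700e-01  1.680e+00  1.000e-02  8.730e-01 -1.169e+00]
```

Request:
{"method": "jog_arm", "body": {
  "motion": [
    [-0.05,0,-0.3,0,255],
    [-0.05,0,-0.3,0,255],
    [-0.05,0,-0.3,0,255],
    [0,0,-0.3,0,255]
  ]
}}

```text
t: 22.07
tcp_pos: [0.5555, 0.1131, 0.1335]
tool_rot: [0.202, 0.979, 0.006, 0.011]
force: [-3.5, 0.3, 10.6]
finger_gap: 0.18
```

```bash
python3 st.py; python3 snap.py scene s5 280 370 110 220 6
```

```text
t 22.07 tcp [555.5 113.1 133.5] tip [557.2 113.6  63.5] z [ 0.0237  0.0074 -0.9997] yaw 66.6 F [-3.5  0.3 10.6] T [-0.02  0.81  0.03] gap 0.180 q [-0.     0.575  1.688  0.01   0.855 -1.17 ]
22.1167 [0.55540808 0.11310615 0.13317378] [-3.14837186 -0.65772772  7.35295875] 0.17934351497665016
```

View pics/s5.png

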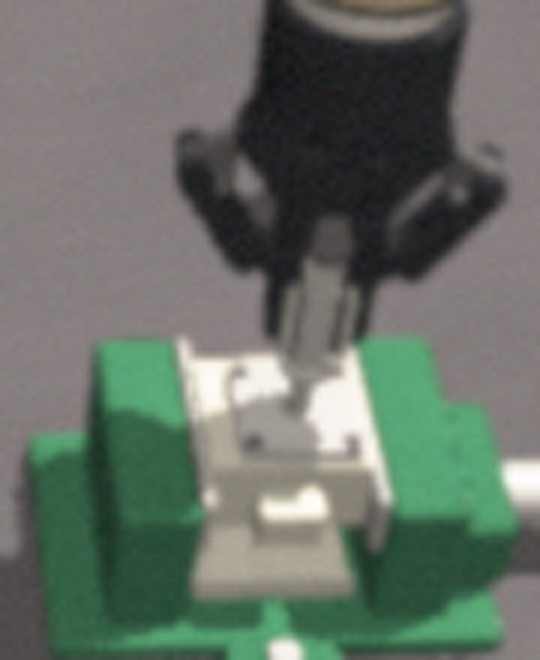

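Request:
{"method": "jog_arm", "body": {
  "motion": [
    [-0.1,0,-0.3,0,255],
    [-0.1,0,-0.3,0,255],
    [-0.05,0,-0.3,0,255],
    [0,0,-0.3,0,255],
    [0,0,-0.3,0,255],
    [0,0,-0.3,0,255]
  ]
}}

```text
t: 22.62
tcp_pos: [0.5555, 0.1129, 0.1254]
tool_rot: [0.202, 0.979, 0.006, 0.016]
force: [-1.1, -1.3, -1.1]
finger_gap: 0.181
```

```bash
python3 st.py
```

```text
t 22.62 tcp [555.5 112.9 125.4] tip [557.8 113.3  55.4] z [ 0.0333  0.0061 -0.9994] yaw 66.7 F [-1.1 -1.3 -1.1] T [-0.17  0.16 -0.03] gap 0.181 q [ 0.     0.584  1.701  0.008  0.823 -1.17 ]
```

Request:
{"method": "jog_arm", "body": {
  "motion": [
    [-0.05,0,-0.3,0,255],
    [0,0,-0.2,0,255],
    [0,0,-0.2,0,255],
    [0,0,0,0,255]
  ]
}}

```text
t: 22.95
tcp_pos: [0.5547, 0.113, 0.117]
tool_rot: [0.202, 0.979, 0.007, 0.015]
force: [-0.0, 0.7, -2.0]
finger_gap: 0.176
```

```bash
python3 st.py; python3 snap.py scene s6 280 370 130 220 8
```

```text
t 22.95 tcp [554.7 113.  117. ] tip [557.  113.4  47. ] z [ 0.0328  0.0065 -0.9994] yaw 66.7 F [-0.   0.7 -2. ] T [-0.03  0.05 -0.04] gap 0.176 q [ 0.     0.597  1.708  0.009  0.804 -1.17 ]
23.0 [0.55473027 0.11296546 0.11709678] [ 0.41629614 -0.44450855 -2.31859413] 0.17588494750445638
```

View pics/s6.png

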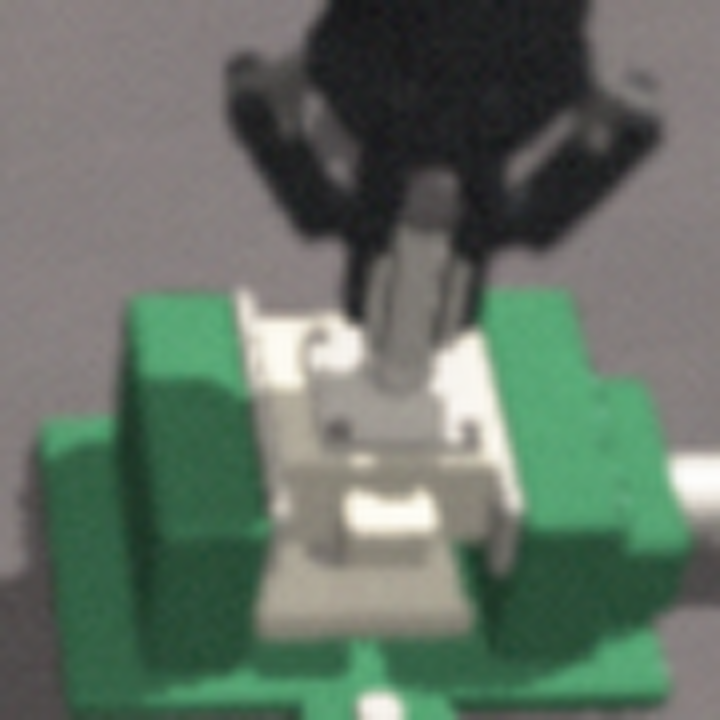

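Request:
{"method": "jog_arm", "body": {
  "motion": [
    [0,0,0.5,0,255],
    [0,0,0.7,0,255],
    [0,0,0.7,0,255],
    [0,0,0.7,0,255],
    [0,0,0.7,0,255],
    [0,0,0.7,0,255],
    [0,0,0.7,0,255]
  ]
}}

```text
t: 23.58
tcp_pos: [0.5541, 0.113, 0.1676]
tool_rot: [0.202, 0.979, 0.006, 0.014]
force: [-0.4, -0.6, -2.0]
finger_gap: 0.179
```

```bash
python3 st.py
```

```text
t 23.58 tcp [554.1 113.  167.6] tip [556.2 113.5  97.6] z [ 0.0307  0.0064 -0.9995] yaw 66.7 F [-0.4 -0.6 -2. ] T [ 0.    0.01 -0.01] gap 0.179 q [ 0.     0.52   1.67   0.008  0.921 -1.169]
```

Request:
{"method": "jog_arm", "body": {
  "motion": [
    [0,0,1.5,0,255],
    [0,0,1.5,0,255],
    [0,0,1.5,0,255],
    [0,0,1.5,0,255],
    [0,0,0,0,255],
    [0,0,-1,0,255],
    [0,0,-1,0,255],
    [0,0,4.1,0,255],
    [0,0,0,0,255],
    [0,0,0,0,255]
  ]
}}

```text
t: 24.42
tcp_pos: [0.551, 0.1131, 0.2477]
tool_rot: [0.202, 0.979, 0.006, 0.01]
force: [-1.1, -0.2, -2.6]
finger_gap: 0.179
```

```bash
python3 st.py; python3 snap.py scene s7 260 400 60 220 4
```

```text
t 24.42 tcp [551.  113.1 247.7] tip [552.6 113.6 177.7] z [ 0.0222  0.007  -0.9997] yaw 66.7 F [-1.1 -0.2 -2.6] T [0.02 0.01 0.02] gap 0.179 q [ 0.     0.415  1.59   0.008  1.115 -1.167]
24.4667 [0.55240889 0.11319885 0.24878292] [ 0.58136628  0.62307657 -1.32321776] 0.17698613285410936
```

View pics/s7.png

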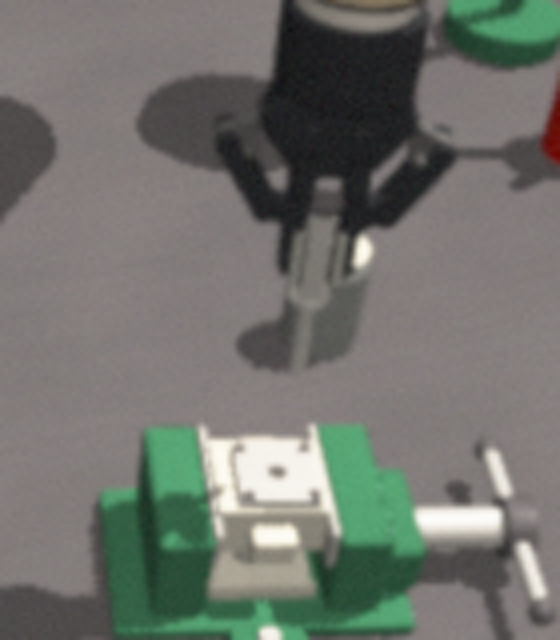

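Request:
{"method": "jog_arm", "body": {
  "motion": [
    [0,-1,0,0,255],
    [0,-1.8,0,0,255],
    [0,-1.8,0,0,255],
    [0,-1.8,0,0,255],
    [0,-1.8,0,0,255],
    [0,-1.8,0,0,255],
    [0,-1.8,0,0,255],
    [0,-1.8,0,0,255],
    [0,-1.8,0,0,255],
    [0,-1.8,0,0,255]
  ]
}}

```text
t: 25.3
tcp_pos: [0.5451, -0.0675, 0.2373]
tool_rot: [0.199, 0.98, 0.005, 0.004]
force: [0.6, 0.4, -2.0]
finger_gap: 0.183
```

```bash
python3 st.py
```

```text
t 25.30 tcp [545.1 -67.5 237.3] tip [545.8 -66.9 167.3] z [ 0.0094  0.0086 -0.9999] yaw 67.1 F [ 0.6  0.4 -2. ] T [ 0.02 -0.03 -0.02] gap 0.183 q [-0.333  0.415  1.623  0.013  1.098 -1.509]
```

Request:
{"method": "jog_arm", "body": {
  "motion": [
    [0.1,-1.8,0.1,0,255],
    [0.1,-1.8,0.1,0,255],
    [0.1,-1.8,0.1,0,255],
    [0.1,-1.8,0.1,0,255],
    [0.1,-1.8,0.1,0,255],
    [0.1,-1.8,0.1,0,255],
    [0.1,-1.8,0.1,0,255],
    [0.1,-1.8,0.1,0,255],
    [0.1,-1.5,0.1,0,255],
    [0.1,-1,0.1,0,255]
  ]
}}

```text
t: 26.13
tcp_pos: [0.5457, -0.252, 0.2358]
tool_rot: [0.201, 0.979, 0.006, -0.005]
force: [0.6, -0.6, -2.3]
finger_gap: 0.18
```

```bash
python3 st.py
```

```text
t 26.13 tcp [ 545.7 -252.   235.8] tip [ 545.2 -251.1  165.8] z [-0.0077  0.0133 -0.9999] yaw 66.8 F [ 0.6 -0.6 -2.3] T [ 0.01  0.01 -0.04] gap 0.180 q [-0.621  0.495  1.48   0.007  1.18  -1.789]
```

Tilt is now under 1°. Settle, then fix x and come down gently.

Request:
{"method": "jog_arm", "body": {
  "motion": [
    [0.3,0,-0.5,0,255],
    [0.3,0,-0.6,0,255],
    [0.2,0,-0.7,0,255],
    [0.1,0,-0.7,0,255],
    [0,0,-0.7,0,255],
    [0,0,-0.7,0,255],
    [0,0,-0.5,0,255],
    [0,0,0,0,255],
    [0,0,0,0,255]
  ]
}}

```text
t: 26.88
tcp_pos: [0.5539, -0.2489, 0.1836]
tool_rot: [0.201, 0.98, 0.008, -0.008]
force: [0.6, -0.2, -1.8]
finger_gap: 0.18
```

```bash
python3 st.py
```

```text
t 26.88 tcp [ 553.9 -248.9  183.6] tip [ 553.  -247.6  113.6] z [-0.0133  0.0185 -0.9997] yaw 66.8 F [ 0.6 -0.2 -1.8] T [ 0.02 -0.06  0.01] gap 0.180 q [-0.61   0.567  1.51   0.009  1.085 -1.781]
```

Request:
{"method": "jog_arm", "body": {
  "motion": [
    [0.1,-0.15,-0.6,0,255],
    [0.05,-0.1,-0.6,0,255],
    [0.05,-0.05,-0.6,0,255],
    [0,0,-0.6,0,255],
    [0,0,-0.4,0,255],
    [0,0,0,0,255],
    [0,0,0,0,255]
  ]
}}

```text
t: 27.47
tcp_pos: [0.5566, -0.2526, 0.1534]
tool_rot: [0.201, 0.98, 0.007, -0.007]
force: [-0.1, -0.1, -1.9]
finger_gap: 0.18
```

```bash
python3 st.py;  python3 snap.py scene s8 150 230 130 250 5
```

```text
t 27.47 tcp [ 556.6 -252.6  153.4] tip [ 555.8 -251.4   83.4] z [-0.0117  0.0173 -0.9998] yaw 66.9 F [-0.1 -0.1 -1.9] T [0.06 0.01 0.01] gap 0.180 q [-0.612  0.61   1.526  0.009  1.025 -1.784]
27.5167 [ 0.55656239 -0.25255439  0.15338979] [-0.47781987  0.04879708 -2.21237526] 0.1802934031386051
```

View pics/s8.png

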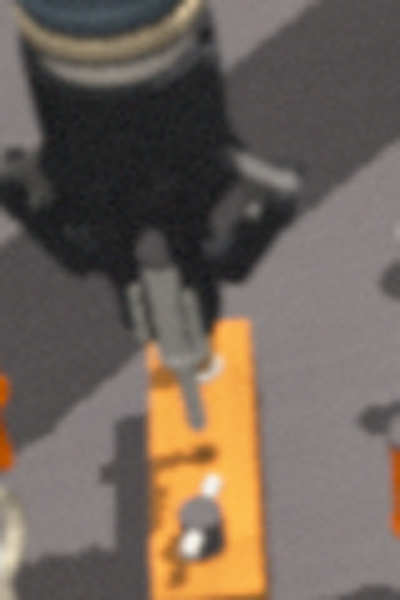

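```bash
python3 - <<'E'
from h import *
s=load("s8")
f=lambda p:(proj(s,p)-[150,130]+.5)*5
print(f([[.5558,-.2514,.0834],[.5558,-.2514,.062],[.5568,-.2514,.062],[.5558,-.2504,.062]]))
E
```

```text
[[196.71679896 428.40887909]
 [201.92240039 456.81198134]
 [202.37278928 458.3534441 ]
 [203.95403102 456.30456928]]
```

Request:
{"method": "jog_arm", "body": {
  "motion": [
    [-0.1,0.17,-0.3,0,255],
    [0,0,-0.3,0,255],
    [0,0,-0.3,0,255],
    [0,0,-0.2,0,255],
    [0,0,0,0,255]
  ]
}}

```text
t: 27.93
tcp_pos: [0.5559, -0.2509, 0.1423]
tool_rot: [0.201, 0.98, 0.007, -0.007]
force: [-0.4, -0.1, -2.7]
finger_gap: 0.183
```

```bash
python3 st.py
```

```text
t 27.93 tcp [ 555.9 -250.9  142.3] tip [ 555.2 -249.8   72.3] z [-0.0102  0.0163 -0.9998] yaw 66.9 F [-0.4 -0.1 -2.7] T [-0.01 -0.01  0.06] gap 0.183 q [-0.611  0.623  1.539  0.009  0.998 -1.783]
```

Request:
{"method": "jog_arm", "body": {
  "motion": [
    [0,0,-0.3,0,255],
    [0,0,-0.3,0,255],
    [0,0,-0.3,0,255]
  ]
}}

```text
t: 28.18
tcp_pos: [0.5564, -0.2513, 0.1333]
tool_rot: [0.2, 0.98, 0.007, -0.006]
force: [-0.3, 0.6, -2.0]
finger_gap: 0.183
```

Request:
{"method": "jog_arm", "body": {
  "motion": [
    [0,0,-0.2,0,255],
    [0,0,-0.2,0,255],
    [0,0,-0.2,0,255]
  ]
}}

```text
t: 28.43
tcp_pos: [0.5562, -0.2512, 0.1261]
tool_rot: [0.201, 0.98, 0.007, -0.006]
force: [-0.3, -0.0, -1.5]
finger_gap: 0.18
```

```bash
python3 st.py
```

```text
t 28.43 tcp [ 556.2 -251.2  126.1] tip [ 555.6 -250.1   56.2] z [-0.0093  0.0156 -0.9998] yaw 66.9 F [-0.3 -0.  -1.5] T [0.02 0.02 0.05] gap 0.180 q [-0.611  0.645  1.55   0.009  0.964 -1.783]
```

Request:
{"method": "jog_arm", "body": {
  "motion": [
    [0,0,-0.5,0,255],
    [0,0,-0.5,0,255],
    [0,0,-0.5,0,255],
    [0,0,-0.4,0,255]
  ]
}}

```text
t: 28.77
tcp_pos: [0.5566, -0.2515, 0.1057]
tool_rot: [0.201, 0.98, 0.006, -0.006]
force: [-0.1, -0.3, -1.6]
finger_gap: 0.181
```

```bash
python3 st.py
```

```text
t 28.77 tcp [ 556.6 -251.5  105.7] tip [ 556.  -250.4   35.7] z [-0.0083  0.0149 -0.9999] yaw 66.9 F [-0.1 -0.3 -1.6] T [-0.01  0.03 -0.03] gap 0.181 q [-0.611  0.674  1.562  0.009  0.922 -1.783]
```

Request:
{"method": "jog_arm", "body": {
  "motion": [
    [0,0,-0.5,0,255],
    [0,0,-0.5,0,255],
    [0,0,-0.4,0,255],
    [0,0,-0.3,0,255]
  ]
}}

```text
t: 29.1
tcp_pos: [0.5563, -0.2512, 0.086]
tool_rot: [0.201, 0.98, 0.007, -0.006]
force: [0.2, 0.7, -1.9]
finger_gap: 0.18
```

Request:
{"method": "jog_arm", "body": {
  "motion": [
    [0,0,-0.3,0,255],
    [0,0,-0.2,0,255]
  ]
}}

```text
t: 29.27
tcp_pos: [0.556, -0.2511, 0.08]
tool_rot: [0.201, 0.98, 0.007, -0.007]
force: [0.1, -0.1, -1.6]
finger_gap: 0.182
```

```bash
python3 st.py
```

```text
t 29.27 tcp [ 556.  -251.1   80. ] tip [ 555.3 -250.    10. ] z [-0.0101  0.0162 -0.9998] yaw 66.9 F [ 0.1 -0.1 -1.6] T [-0.05 -0.01 -0.02] gap 0.182 q [-0.611  0.711  1.575  0.01   0.873 -1.784]
```

Request:
{"method": "jog_arm", "body": {
  "motion": [
    [0,0,-0.12,0,255],
    [0,0,-0.1,0,255]
  ]
}}

```text
t: 29.43
tcp_pos: [0.5561, -0.2511, 0.0779]
tool_rot: [0.201, 0.98, 0.007, -0.007]
force: [-2.1, 1.4, 9.4]
finger_gap: 0.18
```

Request:
{"method": "jog_arm", "body": {
  "motion": [
    [0,0,-0.1,0,255]
  ]
}}

```text
t: 29.52
tcp_pos: [0.5561, -0.251, 0.078]
tool_rot: [0.2, 0.98, 0.007, -0.007]
force: [-1.8, 1.4, 7.3]
finger_gap: 0.18
```

```bash
python3 st.py
```

```text
t 29.52 tcp [ 556.1 -251.    78. ] tip [ 555.4 -249.9    8. ] z [-0.0104  0.0163 -0.9998] yaw 66.9 F [-1.8  1.4  7.3] T [ 0.24  0.39 -0.05] gap 0.180 q [-0.611  0.714  1.575  0.01   0.87  -1.784]
```

Request:
{"method": "jog_arm", "body": {
  "motion": [
    [0,0,0,0,255],
    [0,0,0,0,195],
    [0,0,0,0,190],
    [0,0,0,0,180],
    [0,0,0,0,160],
    [0,0,0,0,130],
    [0,0,0,0,100],
    [0,0,0,0,60],
    [0,0,0,0,0],
    [0,0,0,0,0]
  ],
  "squeeze": 20
}}

```text
t: 30.35
tcp_pos: [0.5579, -0.2523, 0.08]
tool_rot: [0.201, 0.98, 0.006, -0.004]
force: [-0.3, 0.0, 0.6]
finger_gap: 0.986
```

```bash
python3 st.py;  python3 snap.py scene s9 130 270 130 260 5
```

```text
t 30.35 tcp [ 557.9 -252.3   80. ] tip [ 557.5 -251.4   10. ] z [-0.0058  0.0131 -0.9999] yaw 66.9 F [-0.3  0.   0.6] T [-0.03  0.07 -0.03] gap 0.986 q [-0.611  0.712  1.573  0.01   0.869 -1.784]
30.4 [ 0.55786148 -0.2523276   0.07998608] [ 0.13805916 -0.55726091  0.69120421] 1.0023542752759504
```

View pics/s9.png

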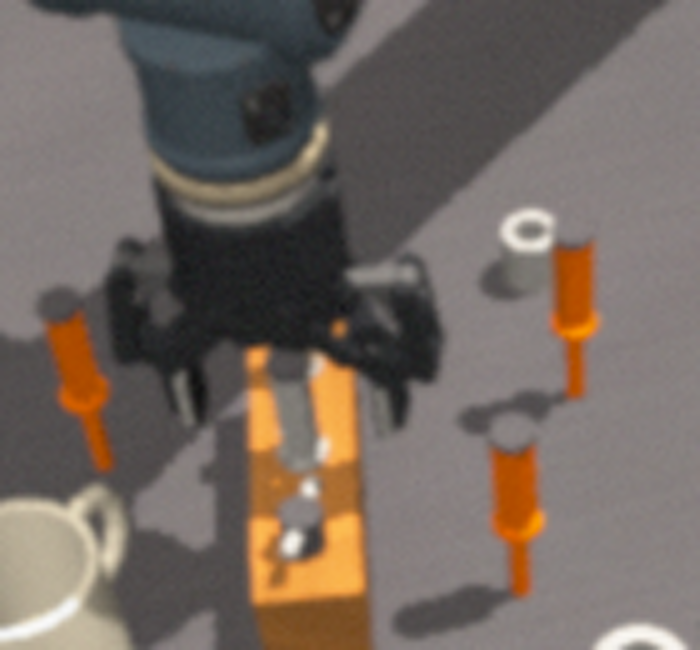

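Released and standing. Withdraw straight up, then swing back so the cameras see everything.

Request:
{"method": "jog_arm", "body": {
  "motion": [
    [0,0,1,0,0],
    [0,0,1.5,0,0],
    [0,0,2,0,0],
    [0,0,2.5,0,0],
    [0,0,2.5,0,0],
    [0,0,2.5,0,0],
    [0,0,2.5,0,0],
    [0,0,2,0,0],
    [0,0,1,0,0],
    [0,0,0,0,0]
  ]
}}

```text
t: 31.23
tcp_pos: [0.5552, -0.2504, 0.2681]
tool_rot: [0.201, 0.98, 0.006, -0.005]
force: [0.6, -0.7, -0.6]
finger_gap: 1.0
```

Request:
{"method": "jog_arm", "body": {
  "motion": [
    [-0.5,3.5,0.3,0,0],
    [-0.5,3.5,0.3,0,0],
    [-0.5,3.5,0.3,0,0],
    [-0.5,3.5,0.3,0,0],
    [-0.5,3.5,0.3,0,0],
    [-0.5,3.5,0.3,0,0],
    [-0.5,3.5,0.3,0,0],
    [-0.5,3.5,0.3,0,0],
    [-0.5,3.5,0.3,0,0],
    [-0.5,3.5,0.3,0,0]
  ]
}}

```text
t: 32.07
tcp_pos: [0.4987, 0.1051, 0.2972]
tool_rot: [0.208, 0.978, 0.004, -0.005]
force: [0.8, 0.0, 0.0]
finger_gap: 0.997
```

Request:
{"method": "jog_arm", "body": {
  "motion": [
    [-1,3.5,0.3,0,0],
    [-1,3.5,0.3,0,0],
    [-1,3.5,0.3,0,0],
    [-1,3.5,0.3,0,0],
    [-1,3.5,0.3,0,0],
    [-1,3.5,0.3,0,0],
    [-1,3.5,0.3,0,0],
    [-1,3.5,0.3,0,0],
    [0,1,0,0,0],
    [0,0,0,0,0]
  ]
}}

```text
t: 32.9
tcp_pos: [0.4053, 0.4137, 0.3184]
tool_rot: [0.204, 0.979, 0.003, -0.009]
force: [0.1, -0.8, 0.7]
finger_gap: 1.0
```

```bash
python3 st.py;  python3 snap.py scene s10; python3 snap.py top t10; python3 - <<'E'
from h import *
s=load("s10");t=load("t10")
a=cv2.resize(s["img"][165:275,120:260,::-1],None,fx=5,fy=5,interpolation=cv2.INTER_CUBIC)
b=cv2.resize(s["img"][150:230,280:400,::-1],None,fx=6,fy=6,interpolation=cv2.INTER_CUBIC)
cv2.imwrite("pics/fa.png",a);cv2.imwrite("pics/fb.png",b)
E
```

```text
t 32.90 tcp [405.3 413.7 318.4] tip [404.2 414.3 248.4] z [-0.0161  0.0092 -0.9998] yaw 66.4 F [ 0.1 -0.8  0.7] T [-0.05 -0.    0.01] gap 1.000 q [ 0.594  0.379  1.436  0.017  1.335 -0.57 ]
32.95 [0.40516904 0.41273334 0.31833825] [0.55247634 0.04742582 0.1442043 ] 0.9995400664387375
33.0 [0.40572882 0.41128094 0.31829515] [ 0.28986911  0.06869506 -0.6327113 ] 0.999423137506935
```

View pics/fa.png

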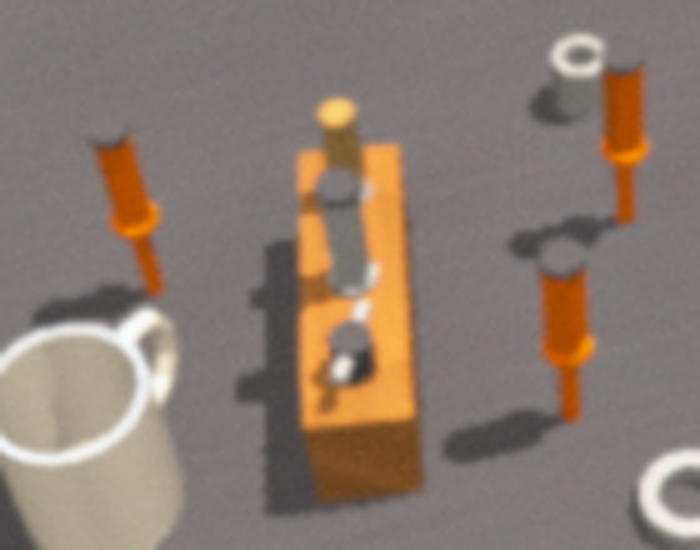

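View pics/fb.png

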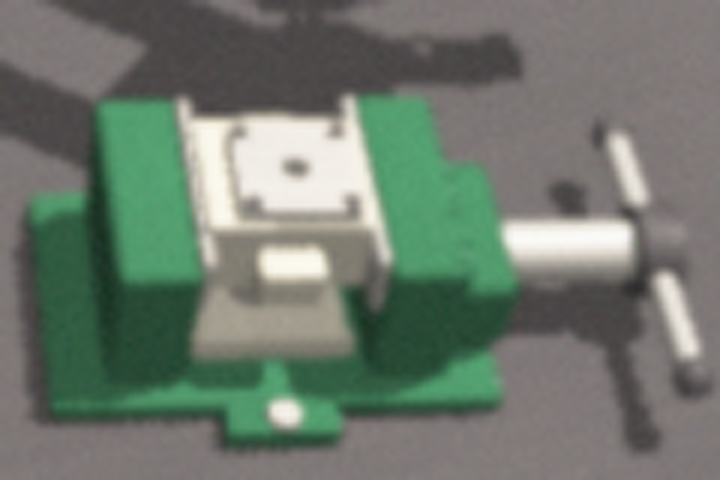

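View pics/t10.png

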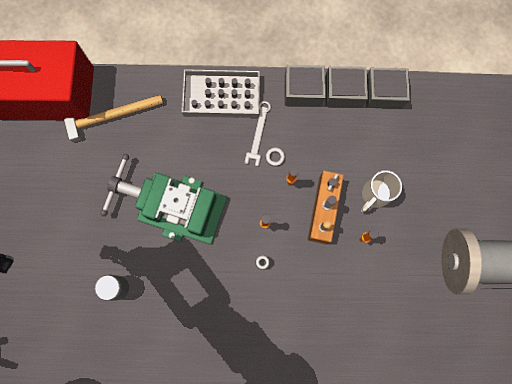

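```bash
python3 - <<'E'
from h import *
for n in("s10","t10"):
    S=load(n);b=(175,210,180,268) if n[0]=="s" else (325,340,195,212)
    P,uv,c=cloud(S,b); m=abs(P[:,2]-.131)<.006; print(n,m.sum(),np.median(P[m],0))
a=load("top0");b=load("t10")
print("hole depth before/after",a["depth"][198:203,174:179].max(),b["depth"][198:203,174:179].max(), "grey min",a["img"][197:204,173:180].min(),b["img"][197:204,173:180].min())
from station import *
sign_off(); print("done")
E
```

```text
s10 65 [ 0.55794746 -0.25008829  0.13098314]
t10 70 [ 0.55359141 -0.25004307  0.13309471]
hole depth before/after 1.1139337 1.1730039 grey min 59 38
the job is handed in; nothing more can be done
done
```

The stuck pin has been pushed out, the drift is back in its rack hole, and I have handed the job in at about t = 33 s.

- **Drift and search:** I took the grey drift from the middle hole of the rack. I lined its nose up with the knock-out hole by sight, and it went in with no measurable force on the plate.
- **Pushing the pin:** The drift met the pin 22–23 mm below the cover's top, and a steady push of about 15 N moved it. The force dropped to zero at about 39 mm, and I carried on to 47 mm. After the drift was out, the top camera read about 59 mm deeper through the hole than at the start, so the pin is no longer in the bore.
- **Returning the drift:** I lowered it until the collar touched the wood, at the same height as when I picked it up, then let go and backed the arm away. The last pictures show it upright, with its cap about 131 mm above the bench. The two cameras read 131 and 133 mm.
- **Everything else:** In the final pictures nothing else appears to have moved.

**What did not go cleanly or could not be checked:**
- The pin lying in the tray was out of the cameras' view. That it landed there rests on the force drop and the depth reading.
- The arm picked up up to 5° of tilt along the way. I corrected it to about 1° before the drift went into the knock-out hole, and it was at about 1° again going back into the rack. It grew back to about 2° while pushing.

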